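# Put the shelf spacers away in the bolted drawer

## Robot

A 6-joint arm with a two-finger parallel gripper is mounted at the origin on the work surface. World frame = base frame: x ahead of the robot, y to its left, z up, the work surface at z = 0. Lengths are in mm, angles in rad, forces in N, time in s.
With the tool pointing down it reaches from about 350 to 975 mm from the base axis. Payload 7.1 kg.
Tool frame: the origin (TCP) lies between the finger pads; the fingertips stand 17 mm ahead of it and the grasp point (between the pads) lies 2 mm behind it; z points along the fingers, y is the line along which they close (so a half turn about z gives the same grasp; the last joint's range is limited). The gripper opens to 88 mm and grips with 3 to 60 N. Pads are 20 mm wide; open, the fingers measure 115 mm over their backs; the gripper's body (75 mm by 178 mm) begins 61 mm behind the grasp point.
Start: joints at [-1.237, 0.423, 1.63, -0, 1.089, -0.019], TCP at [215.971, -586.482, 239.675] pointing down, gripper open.
Joint ranges: [-3, 3], [-0.9, 2.11], [0.09, 2.58], [-1.31, 4.45], [0.11, 2.69], [-2.54, 2.54]. Speed limits (rad/s): [2.39, 2.39, 3.01, 3.14, 3.14, 3.14].

## Interface

Orientations are given as a rotation vector (axis times angle).
In Python, from workcell import ctrl gives the robot as it stands.
- The arm moves only by the shell command python3 jog.py 'ROWS' [OPENING]. ROWS is a JSON list of rows, 1 to 5 of them, each of 6 numbers: dx, dy, dz in mm, then a rotation vector rx, ry, rz in rad; each row shifts and turns the commanded pose from where the row before left it, along the tool's axes as they then stand; what a row does not reach is not made up. A row lasts 1/12 s, in which the tool goes at most 41.7 mm and 0.125 rad, less where a joint would pass 70% of its speed; a pose out of reach is approached as far as the arm can. OPENING is the finger opening in mm, set as the command begins (- or left out keeps the last). The fingers move at their own pace and stop on an object; the grip force is fixed at half the most. Time passes only in rows, so rows that do not move let the fingers close. It prints the time, the measured TCP pose, the force, the opening and the grip force at its end. Input that does not fit is refused with a message, and nothing moves.
- ctrl.get_obs(): the state, without advancing time (a new reading comes with each control period).
- ctrl.get_image(name): name is "scene" or "top" or "wrist"; returns a dict with "img" (420x560x3 uint8, red, green, blue), "fx", "fy", "cx", "cy" (pixels), "k1" (the pictures are not rectified: a ray, as slopes to the right and down, at radius r is drawn at 1 + k1 r^2 times it, then the intrinsics apply), "R" (3x3) and "t" (3): a world point X has camera coordinates R X + t. Camera axes: x right, y down, z forward; pixel columns grow to the right and rows downward; lengths in mm; the calibration is good to about 2 mm. A picture is of the moment at which its call begins. There is no depth.
- ctrl.close_job(): hands the job in; it is judged then, once.
The state is a dict: "t": time; "qpos": joint angles; "qvel": joint speeds; "joint_torque": joint torques, N m; "ee_pos": TCP position; "orientation": TCP orientation; "ft_force": force on the tool from outside, world axes, zero at the start; "moment": the same for the moment, N m; "width": finger opening in mm; "grasp_force": force on a finger pad.
Only numpy, scipy, OpenCV 4.12 (cv2) and the standard library are available. Lean on these libraries where they do the work, as an engineer would, in place of code of your own. Each camera call takes 0.05 s, during which the arm holds its last target. There are 200 camera calls.

## Task

Put the dark wooden shelf spacers lying on the bench away: slide back the bolt that holds the drawer, pull the drawer all the way out, and lay every spacer flat and lengthways in the drawer row of its own length (short, medium and long have a row each, as long as they are). Then push the drawer fully home and slide the bolt fully across again. Leave the other things on the bench and cabinet where they are.

Things in the scene. Friction and masses are not known exactly. Their poses are not given: they have to be found in the camera images.
- cabinet: low plywood cabinet fixed to the bench, 200 mm deep, top at 80 mm. Origin at bench level below the middle of the closed drawer's front face; x points into the cabinet (away from the robot), y left, z up. It spans y -175 to +257 mm; the drawer takes y -147 to +147, left of it is a wide blank stile with the bolt. Only the bolt and the drawer handle stand in front of x = 0.
- drawer (a joint): how far the drawer is out, m: 0 fully home, 0.16 fully out (stop). Slides out along the cabinet's -x, stays where left, takes about 3 N. While the bolt is across, it stops the drawer after 4 mm.
- handle (a point): middle of the drawer's handle, a dark steel bar 12 mm thick, 110 mm long along the cabinet's y, axis 48 mm in front of the drawer front and 52 mm above the bench; 42 mm clear between bar and front; stand-offs 47 mm either side of the middle. Moves with the drawer, axes as the cabinet's.
- bolt (a joint): how far the bolt is drawn back, m: 0 fully across (its bar stands 25 mm over the left edge of the drawer front, 4 mm before it, and holds the drawer), 0.040 fully drawn (15 mm clear of the drawer). Slides along the cabinet's +y (left) to free, -y to lock; stays where left, takes about 2 N. Starts 0 to 0.010.
- thumb (a point): middle of the top of the bolt's upright steel thumb piece, 105 mm above the bench: 18 mm wide along the cabinet's y, 12 mm along x, rising 46 mm above the bolt bar (bar top at 59 mm), 4 to 16 mm in front of the cabinet's front plane. Moves with the bolt, axes as the cabinet's.
- row_short (a point): middle of the floor of the drawer row for short spacers, the leftmost row (+y): 90 mm long along the cabinet's x, 86 mm wide, for two spacers side by side; floor 18 mm above the bench. Side rails 9 mm high (8 mm thick); the drawer front (44 mm above the floor) and a stop behind (20 to 23 mm high) close its ends. Clear from above when the drawer is fully out. Axes as the cabinet's.
- row_medium (a point): middle of the floor of the drawer row for medium spacers, the middle row: 120 mm long along the cabinet's x, 86 mm wide, for two spacers side by side; floor 18 mm above the bench. Side rails 9 mm high (8 mm thick); the drawer front (44 mm above the floor) and a stop behind (20 to 23 mm high) close its ends. Clear from above when the drawer is fully out. Axes as the cabinet's.
- row_long (a point): middle of the floor of the drawer row for long spacers, the rightmost row (-y): 150 mm long along the cabinet's x, 86 mm wide, for two spacers side by side; floor 18 mm above the bench. Side rails 9 mm high (8 mm thick); the drawer front (44 mm above the floor) and a stop behind (20 to 23 mm high) close its ends. Clear from above when the drawer is fully out. Axes as the cabinet's.
- short_a: short spacer: dark hardwood bar, 70 mm long, 24 x 24 mm square, about 30 g, lying flat on the bench at the start; may be absent. Origin at its middle, x axis along its length.
- short_b: short spacer: dark hardwood bar, 70 mm long, 24 x 24 mm square, about 30 g, lying flat on the bench at the start; may be absent. Origin at its middle, x axis along its length.
- medium_a: medium spacer: dark hardwood bar, 100 mm long, 24 x 24 mm square, about 43 g, lying flat on the bench at the start; may be absent. Origin at its middle, x axis along its length.
- medium_b: medium spacer: dark hardwood bar, 100 mm long, 24 x 24 mm square, about 43 g, lying flat on the bench at the start; may be absent. Origin at its middle, x axis along its length.
- long_a: long spacer: dark hardwood bar, 130 mm long, 24 x 24 mm square, about 56 g, lying flat on the bench at the start; may be absent. Origin at its middle, x axis along its length.
- long_b: long spacer: dark hardwood bar, 130 mm long, 24 x 24 mm square, about 56 g, lying flat on the bench at the start; may be absent. Origin at its middle, x axis along its length.
- glue: bystander, to be left where it is: white glue bottle, 60 mm across and 170 mm tall, standing; origin under its base
- screw_jar: bystander, to be left where it is: glass screw jar with a steel lid, 72 mm across and 85 mm tall, standing; origin under its base
- sander: bystander, to be left where it is: cork sanding block 110 x 65 x 28 mm; origin at the middle of its underside
- tape_measure: bystander, to be left where it is: tape measure case 75 x 34 x 62 mm, standing on top of the cabinet; origin at the middle of its underside
- plane: bystander, to be left where it is: small block plane, 160 x 50 x 62 mm; origin at the middle of its underside
- mallet: bystander, to be left where it is: hammer, 260 mm long, lying; origin below the middle of its length

How it is judged:
By the outcome, as a careful person would: the job done as asked, in the order asked, and still so for the second after the job is handed in, with the robot touching nothing.
Of short_a, short_b, medium_a, medium_b, long_a, long_b only 4 to 6 are there at a start; the rules pass over those that are not, and their reading is None.
At some moment in a run one of short_a, short_b, medium_a, medium_b, long_a, long_b may be knocked a few centimetres aside while the robot is not near it.
Once in a run the grip may slacken for a moment while it holds something.
It also fails if it takes over 210 s, if anything falls off the work surface, if the arm or the gripper's body presses on something with over 40 N, if the wrist force passes 120 N, or if a joint passes its speed limit or range.

## Working session

There is one attempt and no reset: what is moved stays moved. The work goes in short steps, Python scripts to look and compute and a shell command to move; the robot and the scene stay as the last step left them, time stands still between calls to the robot, and variables do not carry over. Pictures are saved under pics/ and viewed, at most 14 in all, crops included, and the job is handed in when it is done.

```bash
ls; mkdir -p pics; python3 - <<'E'
from workcell import ctrl
import cv2
print(ctrl.get_obs())
for n in ("scene","top"):
    d=ctrl.get_image(n); cv2.imwrite(f"pics/{n}0.png",d["img"][:,:,::-1])
    print(n,{k:(v.tolist() if hasattr(v,'tolist') else v) for k,v in d.items() if k!="img"})
E
```

```text
jog.py
pics
workcell.py
{'t': 0.0, 'qpos': array([-1.23701028e+00,  4.23854817e-01,  1.63066028e+00, -1.40065864e-05,
        1.08860596e+00, -1.90118935e-02]), 'qvel': array([ 2.20622489e-05,  8.02824625e-04, -4.90041865e-04, -7.01592321e-05,
       -1.03010344e-03, -5.57281687e-04]), 'joint_torque': array([-3.21333922e-03, -5.44629192e+01, -2.73668039e+01,  6.42452622e-02,
        2.27581593e-02, -1.30816325e-04]), 'ee_pos': array([ 215.79671239, -586.01063691,  238.90462894]), 'orientation': array([-3.09135543e+00, -5.51049677e-01,  3.95353884e-04]), 'ft_force': array([-0.02891675,  0.76129554,  0.50519748]), 'moment': array([-0.03909997,  0.00249929, -0.0558993 ]), 'grasp_force': 0.0, 'width': 87.74471881786019}
scene {'fx': 421.2730655627514, 'fy': 421.2730655627514, 'cx': 278.5697246459935, 'cy': 211.33697450988387, 'k1': -0.07327922151559182, 'R': [[0.8084780967513197, 0.588351482820297, -0.014342236106034233], [0.44352827661179367, -0.625126925604397, -0.642260846331276], [-0.3868408392596828, 0.5128926393969331, -0.7663519462579266]], 't': [-447.9628870604237, -195.86089847308813, 1534.463314146433]}
top {'fx': 546.0629245374412, 'fy': 546.0629245374412, 'cx': 283.1043015681645, 'cy': 210.27113201404356, 'k1': -0.17028889458637117, 'R': [[0.050486328758277674, -0.9987119730740045, 0.005052271483215313], [-0.9713137263026295, -0.05027710176371071, -0.23242602723090677], [0.23238066981703068, 0.006826996182105597, -0.9726009543582188]], 't': [-4.472432123765542, 571.6736300681443, 1445.4526811420667]}
```
View pics/scene0.png

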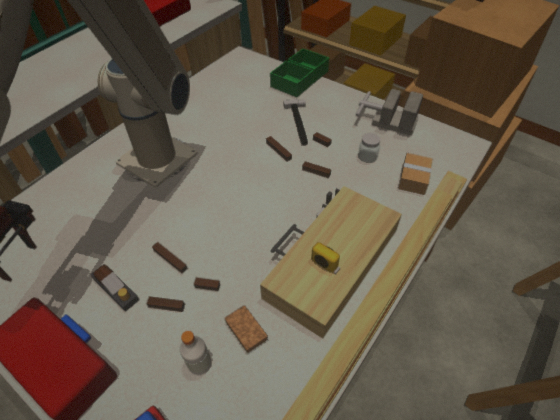

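View pics/top0.png

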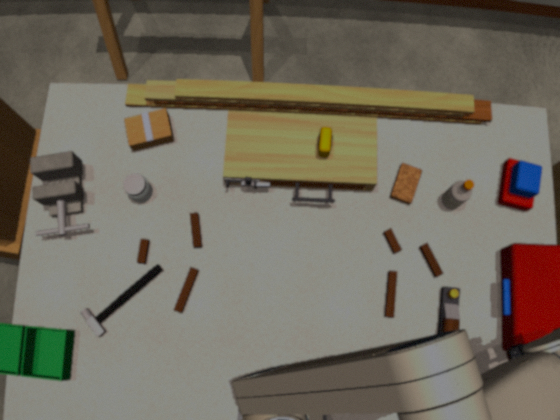

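```bash
cat > h.py <<'E'
import numpy as np, cv2
from workcell import ctrl
from scipy.spatial.transform import Rotation as Ro
np.set_printoptions(precision=1,suppress=True)
def K(d): return np.array([[d["fx"],0,d["cx"]],[0,d["fy"],d["cy"]],[0,0,1.]])
def rays(d,px):
    u=cv2.undistortPoints(np.array(px,float).reshape(-1,1,2),K(d),np.array([d["k1"],0,0,0.]))[:,0]
    R=np.array(d["R"]); v=np.c_[u,np.ones(len(u))]@R
    return -R.T@np.array(d["t"]), v/np.linalg.norm(v,axis=1)[:,None]
def plane(d,px,z):
    c,v=rays(d,px); return c+v*((z-c[2])/v[:,2])[:,None]
def proj(d,X):
    return cv2.projectPoints(np.array(X,float).reshape(-1,1,3),cv2.Rodrigues(np.array(d["R"]))[0],np.array(d["t"],float),K(d),np.array([d["k1"],0,0,0.]))[0][:,0]
def tri(d1,p1,d2,p2):
    c1,v1=rays(d1,[p1]);c2,v2=rays(d2,[p2]);v1=v1[0];v2=v2[0]
    s=np.linalg.lstsq(np.c_[v1,-v2],c2-c1,rcond=None)[0]
    a=c1+s[0]*v1;b=c2+s[1]*v2
    return (a+b)/2,np.linalg.norm(a-b)
def save(d,name,box=None,k=1):
    im=d["img"][:,:,::-1]
    if box: im=im[box[1]:box[3],box[0]:box[2]]
    cv2.imwrite("pics/"+name,cv2.resize(im,None,fx=k,fy=k,interpolation=cv2.INTER_CUBIC))
def brown(d,amin=60):
    im=d["img"].astype(int); r,g,b=im[...,0],im[...,1],im[...,2]
    m=((r<125)&(r-b>18)&(r>g*1.3)&(r-b<90)).astype(np.uint8)
    m=cv2.morphologyEx(m,cv2.MORPH_OPEN,np.ones((2,2)))
    cs=cv2.findContours(m,cv2.RETR_EXTERNAL,cv2.CHAIN_APPROX_NONE)[0]
    return [c for c in cs if cv2.contourArea(c)>amin]
def st():
    o=ctrl.get_obs(); R=Ro.from_rotvec(o["orientation"]).as_matrix()
    return o,R
def yawof(R): return np.arctan2(R[1,1],R[0,1])  # direction of tool y (closing line)
def togo(p,yaw=None):
    """delta in tool axes to TCP p; yaw: wanted direction of the closing line"""
    o,R=st(); d=R.T@(np.array(p)-o["ee_pos"]); r=0
    if yaw is not None:
        e=(yaw-yawof(R)+np.pi/2)%np.pi-np.pi/2; r=-e
    print("t %.2f tcp"%o["t"],o["ee_pos"],"closedir %.3f"%yawof(R),"q6 %.2f"%o["qpos"][5],"| delta tool",d,"rz %.3f"%r)
E
python3 - <<'E'
from h import *
T=ctrl.get_image("top");S=ctrl.get_image("scene")
import pickle; pickle.dump((T,S),open("ts.pkl","wb"))
for n,d in(("top",T),("scene",S)):
    for c in brown(d):
        P=plane(d,c[:,0],20); r=cv2.minAreaRect(P[:,:2].astype(np.float32))
        m=cv2.moments(c); u=(m["m10"]/m["m00"],m["m01"]/m["m00"])
        if r[0][0]<0 or r[0][0]>1200 or max(r[1])>200: continue
        print(n,np.array(u),cv2.contourArea(c),"rect",np.array(r[0]),np.array(r[1]),"%.0f"%r[2])
save(T,"cab.png",(200,90,400,220),4)
E
```

```text
top [451.3 325.8] 151.5 rect [ 274.9 -461.4] [33.4 44. ] 1
top [391.4 295.4] 301.0 rect [ 356.  -288.6] [ 23.2 124.6] 87
top [186.9 290.8] 303.5 rect [339.2 280.7] [ 22.1 124.5] 73
top [ 10.2 254.8] 106.5 rect [406.2 819.6] [26.7 65.3] 7
top [431.8 260.7] 219.0 rect [ 457.5 -404.4] [93.7 22.9] 29
top [143.9 252.1] 150.5 rect [440.5 413.6] [22.5 65.2] 86
top [392.9 241.6] 146.0 rect [ 507.5 -291.8] [63.8 22.4] 27
top [196.6 230.7] 205.5 rect [510.4 267.9] [96.8 21.2] 11
top [400.3 197.9] 73.0 rect [ 637.2 -314.3] [65.3 28.6] 56
top [349.7 187.1] 133.0 rect [ 661.4 -163.7] [16.  96.4] 1
top [314.9 185.3] 109.5 rect [661.3 -63.1] [81.5 15.4] 89
top [283.9 184. ] 98.0 rect [660.4  28.1] [15.7 72.6] 0
top [507.9 193.1] 244.0 rect [ 680.1 -639.2] [163.   86.3] 23
top [154.3 142.2] 217.0 rect [773.9 417.3] [ 56.6 133.7] 36
scene [157.9 414.3] 64.5 rect [ 656.1 -616.8] [15.  41.7] 87
scene [256.6 339.7] 117.0 rect [ 726.3 -341.5] [61.4 38. ] 80
scene [240.8 330.9] 130.5 rect [ 679.  -344.3] [66.7 30.9] 15
scene [166.  303.6] 191.5 rect [ 468.3 -401.2] [95.3 20.8] 28
scene [207.7 283.8] 124.0 rect [ 519.4 -288.7] [65.5 21. ] 28
scene [102.7 273.3] 134.5 rect [ 249. -442.] [41.2 37.7] 85
scene [169.5 256.9] 215.0 rect [ 366.1 -287.2] [ 22.  126.8] 87
scene [479.4 177.3] 63.5 rect [995.8 560. ] [95.9 32.1] 75
scene [317.6 168.5] 78.5 rect [520.7 273.3] [93.6 20.3] 10
scene [279.6 147.7] 105.0 rect [348.8 286.1] [ 21.4 125.6] 73
```

View pics/cab.png

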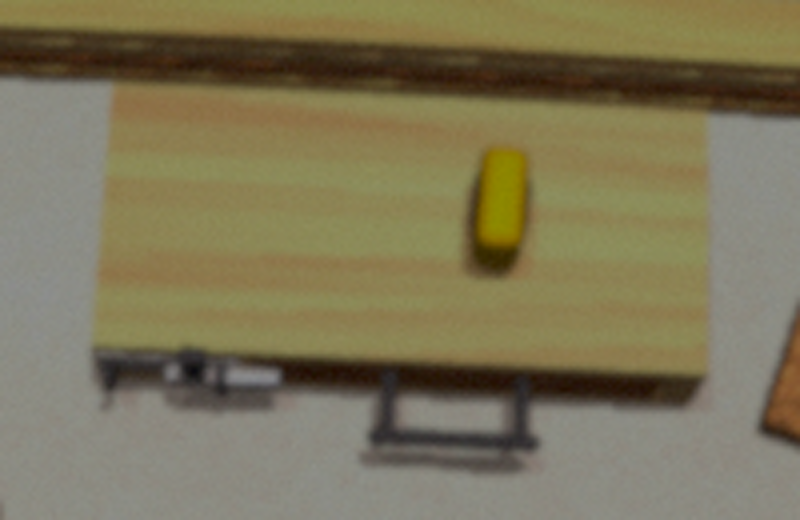

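```bash
python3 - <<'E'
from h import *; import pickle
T,S=pickle.load(open("ts.pkl","rb"))
for a,b in [((391.4,295.4),(169.5,256.9)),((186.9,290.8),(279.6,147.7)),((431.8,260.7),(166,303.6)),((392.9,241.6),(207.7,283.8)),((196.6,230.7),(317.6,168.5))]:
    print(tri(T,a,S,b))
print("cab corners",plane(T,[(223.3,177.5),(376.5,184),(377,117),(228,111)],80))
print("handle",plane(T,[(292.5,199.5),(334.5,201)],58))
print("thumb?",plane(T,[(247.5,180)],105))
print(-T["R"].T@T["t"],-S["R"].T@S["t"])
E
```

```text
(array([ 357.8, -287.2,   10. ]), np.float64(9.088104997600187))
(array([343.2, 286.6,  13.1]), np.float64(12.109325859968138))
(array([ 461.1, -402.8,   11.4]), np.float64(9.38183032071589))
(array([ 511.9, -289.2,   11. ]), np.float64(10.286437782421864))
(array([515.9, 273.2,  14.7]), np.float64(12.740196765200356))
cab corners [[ 653.5  196.2   80. ]
 [ 657.1 -232.4   80. ]
 [ 859.7 -233.    80. ]
 [ 854.7  198.7   80. ]]
handle [[ 605.7    0.1   58. ]
 [ 607.6 -117.8   58. ]]
thumb? [[642.2 126.1 105. ]]
[ 219.6   14.4 1538.7] [1042.6 -645.9 1043.7]
```

```bash
python3 - <<'E'
from h import *
o,R=st(); print(R)
W=ctrl.get_image("wrist"); Rc=np.array(W["R"]); c=-Rc.T@W["t"]
print({k:W[k] for k in("fx","cx","cy","k1")}); print("cam in tool",R.T@(c-o["ee_pos"]),"axis in tool",R.T@Rc.T)
togo((545,40,330),np.pi/2)
E
```

```text
[[ 0.9  0.3 -0. ]
 [ 0.3 -0.9  0. ]
 [ 0.  -0.  -1. ]]
{'fx': 351.41724008701885, 'cx': 282.7759738806968, 'cy': 207.1883687768555, 'k1': -0.024306936490549675}
cam in tool [  77.1   -0.3 -145. ] axis in tool [[ 0.  -1.  -0.3]
 [ 1.   0.  -0. ]
 [ 0.  -0.3  1. ]]
t 0.25 tcp [ 215.9 -586.2  239.3] closedir -1.218 q6 -0.02 | delta tool [ 525.2 -474.   -90.3] rz 0.353
```

```bash
python3 jog.py '[[0, 0, -30, 0, 0, 0.118], [0, 0, -30, 0, 0, 0.118], [0, 0, -30, 0, 0, 0.117]]' 88
for i in 1 2 3; do :; done
python3 jog.py '[[18, -35, 0, 0, 0, 0], [18, -35, 0, 0, 0, 0], [18, -35, 0, 0, 0, 0], [18, -35, 0, 0, 0, 0], [18, -35, 0, 0, 0, 0]]'
python3 jog.py '[[18, -35, 0, 0, 0, 0], [18, -35, 0, 0, 0, 0], [18, -35, 0, 0, 0, 0], [18, -35, 0, 0, 0, 0], [18, -35, 0, 0, 0, 0]]'
python3 jog.py '[[18, -35, 0, 0, 0, 0], [18, -35, 0, 0, 0, 0], [18, -35, 0, 0, 0, 0], [18, -35, 0, 0, 0, 0], [18, -35, 0, 0, 0, 0]]'
python3 jog.py '[[18, -35, 0, 0, 0, 0], [18, -35, 0, 0, 0, 0], [18, -35, 0, 0, 0, 0], [0, 0, 0, 0, 0, 0], [0, 0, 0, 0, 0, 0]]'
python3 - <<'E'
from h import *
togo((545,40,330),np.pi/2)
W=ctrl.get_image("wrist"); save(W,"w1.png")
import pickle; pickle.dump(W,open("w1.pkl","wb"))
print(proj(W,[(655,-60,80),(645,126,105),(606,-60,58)]))
E
```

```text
t: 0.5
ee_pos: [215.8, -586.0, 330.1]
orientation: [-3.14, 0.009, 0.001]
ft_force: [0.2, -0.7, -0.6]
width: 88.1
grasp_force: 0.0
t: 0.92
ee_pos: [306.3, -409.8, 329.7]
orientation: [3.142, -0.001, 0.0]
ft_force: [0.9, 0.8, -0.1]
width: 88.0
grasp_force: 0.0
t: 1.33
ee_pos: [396.4, -234.7, 329.9]
orientation: [3.141, -0.001, 0.001]
ft_force: [1.8, -0.6, 0.3]
width: 87.6
grasp_force: 0.0
t: 1.75
ee_pos: [486.5, -59.6, 329.9]
orientation: [3.141, -0.0, 0.001]
ft_force: [1.2, -0.2, -0.4]
width: 87.8
grasp_force: 0.0
t: 2.17
ee_pos: [540.4, 45.1, 329.3]
orientation: [3.141, 0.005, -0.001]
ft_force: [-0.3, 0.1, 0.3]
width: 87.8
grasp_force: 0.0
t 2.17 tcp [540.4  45.1 329.3] closedir -1.567 q6 1.63 | delta tool [ 4.6  5.1 -0.7] rz 0.003
[[383.4  68.3]
 [202.   75.6]
 [374.8 115.6]]
```

View pics/w1.png

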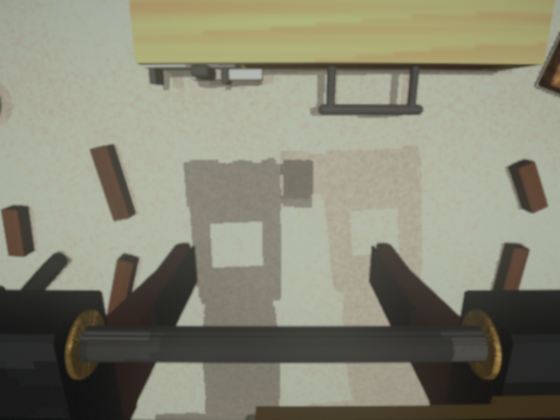

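```bash
python3 jog.py '[[12, -30, 0, 0, 0, 0], [12, -30, 20, 0, 0, 0], [12, -27, 20, 0, 0, 0], [0, 0, 20, 0, 0, 0], [0, 0, 0, 0, 0, 0]]' 40
python3 - <<'E'
from h import *
import pickle; W1=pickle.load(open("w1.pkl","rb"))
togo((577,130,270),np.pi/2)
W=ctrl.get_image("wrist"); save(W,"w2.png")
pickle.dump(W,open("w2.pkl","wb"))
print(plane(W1,[(135,63.5),(548,66.5)],80),plane(W1,[(320,108),(422,110)],58))
E
```

```text
t: 2.63
ee_pos: [573.8, 129.5, 265.8]
orientation: [3.14, -0.0, -0.011]
ft_force: [0.2, -0.5, 0.2]
width: 57.9
grasp_force: 0.0
t 2.63 tcp [573.8 129.5 265.8] closedir -1.571 q6 1.77 | delta tool [ 3.2 -0.5 -4.3] rz -0.000
[[ 659.1  201.5   80. ]
 [ 659.3 -236.1   80. ]] [[ 614.     3.3   58. ]
 [ 612.6 -114.    58. ]]
```

View pics/w2.png

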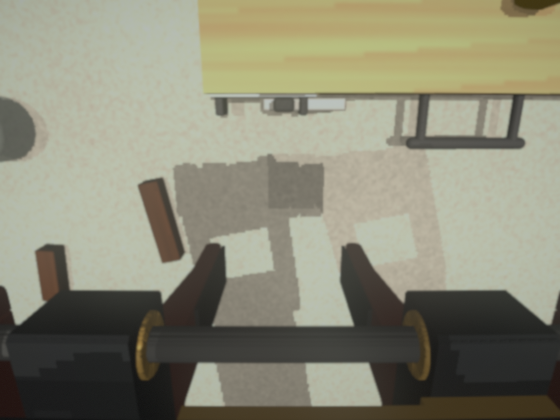

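```bash
python3 - <<'E'
from h import *
import pickle; A=pickle.load(open("w1.pkl","rb"));B=pickle.load(open("w2.pkl","rb"))
for n,a,b in [("corner",(135,63.5),(204,93.5)),("hL",(320,108.5),(407,142.5)),("hR",(422.5,110),(524,142.5)),("thumb",(204,71),(284,101)),("barend",(262.5,74),(346,104))]: print(n,tri(A,a,B,b))
print(plane(B,[(204,93.5),(558,93.5)],80),plane(B,[(407,142.5),(524,142.5)],56),plane(B,[(272,98),(297,98),(284,98),(284,111)],105))
save(B,"w2z.png",(190,80,370,160),4)
E
```

```text
corner (array([659. , 199.6,  84.3]), np.float64(0.8454580972167027))
hL (array([613. ,   2.5,  48.6]), np.float64(0.7003398681245965))
hR (array([ 613.1, -117.5,   50.8]), np.float64(1.0552077520057674))
thumb (array([652.2, 128.8,  79.8]), np.float64(1.5302697134268533))
barend (array([650.4,  68.6,  57.7]), np.float64(0.010508439400158573))
[[ 659.5  200.4   80. ]
 [ 661.1 -120.8   80. ]] [[ 613.5    5.2   56. ]
 [ 614.1 -114.1   56. ]] [[655.2 138.7 105. ]
 [655.3 117.9 105. ]
 [655.3 128.7 105. ]
 [644.8 128.7 105. ]]
```

View pics/w2z.png

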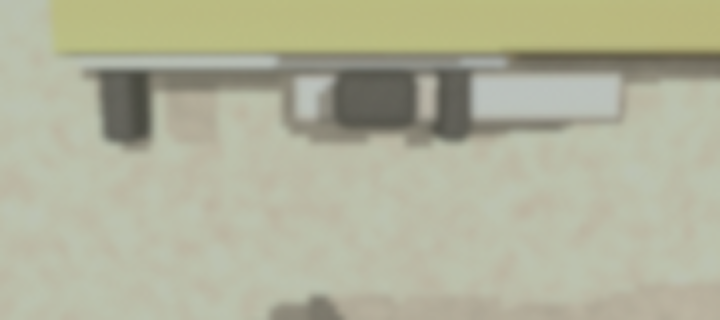

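```bash
python3 jog.py '[[25, 0, 0, 0, 0, 0], [25, 0, 20, 0, 0, 0], [24, 0, 35, 0, 0, 0], [0, 0, 35, 0, 0, 0], [0, 0, 35, 0, 0, 0]]' 40
python3 jog.py '[[0, 0, 20, 0, 0, 0], [0, 0, 14, 0, 0, 0], [0, 0, 0, 0, 0, 0]]'; python3 -c "
from h import *
togo((648,129,103),np.pi/2)"
```

```text
t: 3.1
ee_pos: [651.7, 128.3, 146.3]
orientation: [-3.141, 0.005, -0.006]
ft_force: [-0.0, 1.1, -0.3]
width: 39.9
grasp_force: 0.0
t: 3.35
ee_pos: [648.4, 128.6, 109.6]
orientation: [3.141, -0.003, -0.006]
ft_force: [0.6, -0.5, 0.3]
width: 40.2
grasp_force: 0.0
t 3.35 tcp [648.4 128.6 109.6] closedir -1.573 q6 1.75 | delta tool [-0.4 -0.4  6.6] rz -0.002
```

```bash
python3 jog.py '[[0, 0, 6, 0, 0, 0], [0, 0, 0, 0, 0, 0], [0, 0, 0, 0, 0, 0], [0, 0, 0, 0, 0, 0], [0, 0, 0, 0, 0, 0]]' 10
python3 jog.py '[[0, -8, 0, 0, 0, 0], [0, -8, 0, 0, 0, 0], [0, -8, 0, 0, 0, 0], [0, -6, 0, 0, 0, 0]]'
python3 jog.py '[[0, -5, 0, 0, 0, 0], [0, 0, 0, 0, 0, 0], [0, 0, 0, 0, 0, 0]]'; python3 -c "
from h import *
togo((648,129,103),np.pi/2)"
```

```text
t: 3.77
ee_pos: [650.7, 130.4, 107.1]
orientation: [-3.142, -0.0, -0.004]
ft_force: [-0.7, -2.5, 6.4]
width: 17.6
grasp_force: 30.0
t: 4.1
ee_pos: [650.6, 161.0, 107.1]
orientation: [-3.141, -0.0, -0.004]
ft_force: [-2.0, -3.7, 7.0]
width: 17.6
grasp_force: 30.0
t: 4.35
ee_pos: [650.6, 166.0, 107.1]
orientation: [-3.141, -0.001, -0.004]
ft_force: [-0.8, -1.6, 6.4]
width: 18.0
grasp_force: 30.0
t 4.35 tcp [650.6 166.  107.1] closedir -1.570 q6 1.80 | delta tool [-2.6 37.   4.1] rz 0.000
```

```bash
python3 jog.py '[[0, -3, 0, 0, 0, 0], [0, -2, 0, 0, 0, 0], [0, 0, 0, 0, 0, 0]]'
```

```text
t: 4.6
ee_pos: [650.6, 166.6, 107.0]
orientation: [3.136, 0.002, 0.002]
ft_force: [-0.2, -18.8, 9.2]
width: 17.2
grasp_force: 30.0
```

```bash
python3 jog.py '[[0, 3, 0, 0, 0, 0], [0, 0, 0, 0, 0, 0], [0, 0, -20, 0, 0, 0], [0, 0, -20, 0, 0, 0], [-2, 40, 0, 0, 0, 0]]' 40
python3 jog.py '[[-2, 40, 0, 0, 0, 0], [-2, 40, 0, 0, 0, 0], [-2, 40, 0, 0, 0, 0], [-2, 40, 0, 0, 0, 0], [0, 22, 0, 0, 0, 0]]'
python3 jog.py '[[0, 0, 0, 0, 0, 0], [0, 0, 0, 0, 0, 0]]'; python3 -c "
from h import *
togo((640,-56,55),np.pi/2); W=ctrl.get_image('wrist'); save(W,'w3.png')
import pickle; pickle.dump(W,open('w3.pkl','wb'))"
```

```text
t: 5.02
ee_pos: [650.6, 133.3, 149.5]
orientation: [-3.138, -0.008, -0.012]
ft_force: [1.7, 0.2, 0.1]
width: 39.7
grasp_force: 0.0
t: 5.43
ee_pos: [639.2, -57.5, 145.6]
orientation: [3.141, -0.003, 0.0]
ft_force: [0.5, 0.8, -0.6]
width: 40.1
grasp_force: 0.0
t: 5.6
ee_pos: [639.7, -55.2, 145.5]
orientation: [-3.141, 0.004, -0.001]
ft_force: [0.5, 0.3, -0.2]
width: 39.9
grasp_force: 0.0
t 5.60 tcp [639.7 -55.2 145.5] closedir -1.573 q6 1.47 | delta tool [ 0.2  0.9 90.5] rz -0.003
```

View pics/w3.png

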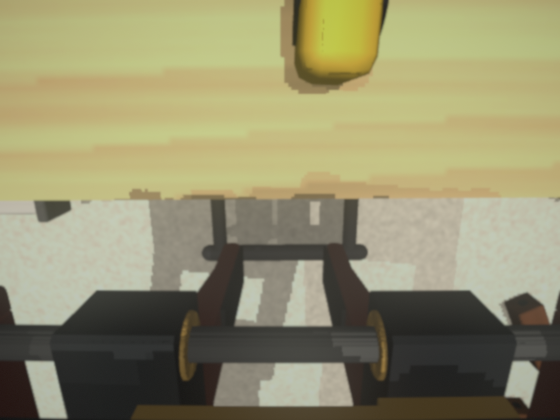

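```bash
python3 jog.py '[[0, 0, 25, 0, 0, 0], [0, 0, 25, 0, 0, 0], [0, 0, 25, 0, 0, 0], [0, 0, 15, 0, 0, 0], [0, 0, 0, 0, 0, 0]]'
python3 jog.py '[[-10, 0, 0, 0, 0, 0], [-15, 0, 0, 0, 0, 0], [-20, 0, 0, 0, 0, 0], [-20, 0, 0, 0, 0, 0], [-20, 0, 0, 0, 0, 0]]'
python3 jog.py '[[-20, 0, 0, 0, 0, 0], [-20, 0, 0, 0, 0, 0], [-15, 0, 0, 0, 0, 0], [-15, 0, 0, 0, 0, 0], [-8, 0, 0, 0, 0, 0]]'
python3 jog.py '[[-5, 0, 0, 0, 0, 0], [-4, 0, 0, 0, 0, 0], [0, 0, 0, 0, 0, 0], [0, 0, 0, 0, 0, 0]]'
```

```text
t: 6.07
ee_pos: [637.4, -52.6, 51.9]
orientation: [-3.141, -0.003, 0.009]
ft_force: [-0.4, -0.1, -1.2]
width: 40.1
grasp_force: 0.0
t: 6.48
ee_pos: [556.1, -54.3, 57.3]
orientation: [3.141, 0.001, 0.01]
ft_force: [4.1, -0.6, -2.7]
width: 39.9
grasp_force: 2.2
t: 6.9
ee_pos: [476.7, -54.4, 57.1]
orientation: [3.141, 0.0, 0.006]
ft_force: [3.1, 0.6, 1.3]
width: 40.2
grasp_force: 1.6
t: 7.23
ee_pos: [469.9, -54.7, 56.4]
orientation: [3.141, 0.0, 0.007]
ft_force: [4.9, 0.6, 4.0]
width: 40.0
grasp_force: 2.5
```

```bash
python3 jog.py '[[-4, 0, 0, 0, 0, 0], [-3, 0, 0, 0, 0, 0], [0, 0, 0, 0, 0, 0]]'
```

```text
t: 7.48
ee_pos: [469.6, -54.9, 56.9]
orientation: [3.14, -0.001, 0.028]
ft_force: [22.0, 5.6, -12.2]
width: 39.8
grasp_force: 11.2
```

```bash
python3 jog.py '[[8, 0, 0, 0, 0, 0], [8, 0, 0, 0, 0, 0], [0, 0, -30, 0, 0, 0], [0, 0, -40, 0, 0, 0], [0, 0, -40, 0, 0, 0]]'
python3 jog.py '[[0, 0, -40, 0, 0, 0], [0, 0, -40, 0, 0, 0], [0, 0, -40, 0, 0, 0], [0, 0, -40, 0, 0, 0], [0, 0, 0, 0, 0, 0]]' 60
python3 - <<'E'
from h import *; import pickle
togo((480,-55,330),np.pi/2); W=ctrl.get_image('wrist'); save(W,'w4.png'); pickle.dump(W,open('w4.pkl','wb'))
E
```

```text
t: 7.9
ee_pos: [474.6, -54.3, 165.1]
orientation: [-3.141, 0.0, 0.01]
ft_force: [1.4, 0.1, -0.8]
width: 39.9
grasp_force: 0.0
t: 8.32
ee_pos: [479.5, -54.9, 332.6]
orientation: [3.14, -0.0, 0.016]
ft_force: [0.6, -0.5, -0.1]
width: 59.5
grasp_force: 0.0
t 8.32 tcp [479.5 -54.9 332.6] closedir -1.571 q6 1.43 | delta tool [0.5 0.  2.6] rz -0.000
```

View pics/w4.png

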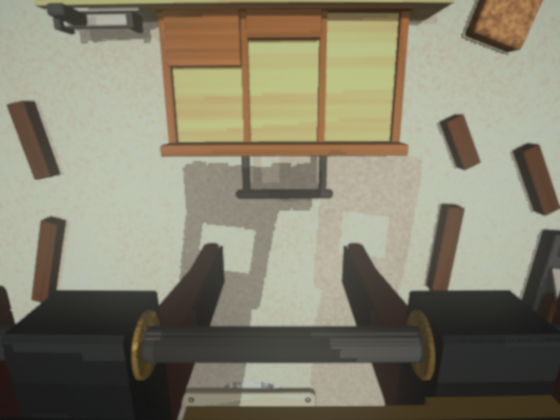

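```bash
python3 - <<'E'
from h import *; import pickle
W=pickle.load(open('w4.pkl','rb'))
print("short",plane(W,[(172,68),(242,68),(243,142),(176,143)],18))
print("med",plane(W,[(249,40),(318,38),(318,143),(250,142)],18))
print("long",plane(W,[(327,13),(395,12),(393,143),(326,143)],18))
print("front top",plane(W,[(161,156),(408,156),(163,145),(407,145)],62))
for c in brown(W,200):
    P=plane(W,c[:,0],24); r=cv2.minAreaRect(P[:,:2].astype(np.float32))
    print(np.array(r[0]),np.array(r[1]),"%.0f"%r[2], cv2.boundingRect(c))
E
```

```text
short [[603.8  81.5  18. ]
 [603.5  -4.8  18. ]
 [513.4  -3.4  18. ]
 [512.3  83.7  18. ]]
med [[ 635.3  -14.1   18. ]
 [ 637.6  -97.3   18. ]
 [ 512.2 -100.6   18. ]
 [ 513.4  -12.5   18. ]]
long [[ 665.1 -107.3   18. ]
 [ 666.7 -188.2   18. ]
 [ 512.4 -198.1   18. ]
 [ 512.2 -111.    18. ]]
front top [[ 501.2   89.5   62. ]
 [ 501.3 -203.5   62. ]
 [ 514.1   86.    62. ]
 [ 514.2 -201.1   62. ]]
[ 328.5 -284.1] [19.3 51.9] 87 (434, 257, 16, 34)
[325.8 288.9] [20.6 88.4] 72 (34, 247, 17, 55)
[ 463.9 -400.9] [96.3 20.1] 28 (525, 147, 34, 67)
[ 513.5 -287.8] [65.9 20.2] 27 (449, 117, 30, 51)
[532.9 275.1] [57.7 18. ] 11 (11, 104, 28, 46)
[657.9 -58.9] [ 25.8 297.4] 1 (160, 7, 254, 25)
[ 644.4 -303.1] [73.8 32.8] 42 (471, 0, 47, 51)
```

```bash
python3 jog.py '[[5, 39, 0, 0, 0, 0], [6, 39, 0, 0, 0, 0], [5, 39, 0, 0, 0, 0], [6, 39, 0, 0, 0, 0], [5, 39, 0, 0, 0, 0]]'
python3 jog.py '[[6, 38, 0, 0, 0, 0], [0, 0, 35, 0, 0, -0.118], [0, 0, 36, 0, 0, -0.118], [0, 0, 36, 0, 0, -0.118], [0, 0, 36, 0, 0, -0.118]]'
python3 jog.py '[[0, 0, 0, 0, 0, 0], [0, 0, 0, 0, 0, 0]]'
cat >> h.py <<'E'
def top_find(W,guess,zt=24):
    """spacer nearest to guess: top-face rect from a wrist view, top face segmented by brightness"""
    best=None
    for c in brown(W,150):
        P=plane(W,c[:,0],zt)[:,:2].astype(np.float32); r=cv2.minAreaRect(P)
        e=np.hypot(*(np.array(r[0])-guess[:2]))
        if best is None or e<best[0]: best=(e,r,c)
    e,r,c=best; w,h=r[1]; a=np.radians(r[2]) if w>h else np.radians(r[2]+90)
    a=(a+np.pi/2)%np.pi-np.pi/2
    print("centre",np.array(r[0]),"L,W",np.array([max(w,h),min(w,h)]),"long axis %.3f"%a,"bbox",cv2.boundingRect(c))
    return r[0],a,c
E
python3 - <<'E'
from h import *; import pickle
W=ctrl.get_image('wrist'); save(W,'w5.png'); pickle.dump(W,open('w5.pkl','wb'))
p,a,c=top_find(W,(513,-288)); togo((p[0],p[1],30),a+np.pi/2)
E
```

```text
t: 8.78
ee_pos: [502.3, -250.7, 322.9]
orientation: [-3.139, 0.0, 0.007]
ft_force: [1.7, 0.2, 0.1]
width: 60.2
grasp_force: 0.0
t: 9.2
ee_pos: [507.6, -286.9, 178.6]
orientation: [-3.05, -0.741, 0.005]
ft_force: [0.0, -0.8, -0.2]
width: 59.9
grasp_force: 0.0
t: 9.37
ee_pos: [507.4, -286.3, 179.3]
orientation: [-3.05, -0.727, 0.009]
ft_force: [0.2, 0.1, 0.8]
width: 60.0
grasp_force: 0.0
centre [ 538.6 -276.4] L,W [20.3  9.7] long axis -0.990 bbox (279, 153, 24, 13)
t 9.42 tcp [ 509.1 -287.2  181.8] closedir -1.103 q6 0.57 | delta tool [ 31.5   4.  151.7] rz 1.458
```

View pics/w5.png

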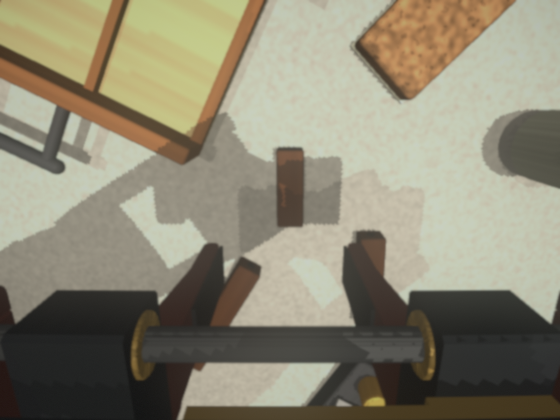

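```bash
sed -i 's/m=((r<125).*$/m=((r<140)\&(r>1.35*g)\&(r>1.35*b)\&(r-b>12)).astype(np.uint8)/' h.py
python3 - <<'E'
from h import *; import pickle
W=pickle.load(open('w5.pkl','rb'))
im=W["img"]; print(im[170,290],im[200,290],im[150,290],im[205,320],im[260,240],im[270,210])
p,a,c=top_find(W,(513,-288)); togo((p[0],p[1],30),a+np.pi/2)
print(plane(W,[(278,153),(303,153),(303,228),(278,228)],24))
W4=pickle.load(open('w4.pkl','rb'))
# heights by two views: drawer front right inner/outer corner, short spacer near end
print(tri(W4,(408,156),W,(186,164)))
E
```

```text
[90 73 60] [79 65 54] [94 79 66] [128 123 110] [69 62 53] [55 53 48]
centre [ 382.3 -288.4] L,W [52.5 19.3] long axis 0.027 bbox (212, 283, 31, 43)
t 9.42 tcp [ 509.1 -287.2  181.8] closedir -1.103 q6 0.57 | delta tool [-113.4  -55.7  152.1] rz 0.441
[[ 538.  -264.7   24. ]
 [ 547.6 -283.7   24. ]
 [ 487.6 -315.3   24. ]
 [ 477.3 -295.1   24. ]]
(array([ 501.9, -204.5,   58.1]), np.float64(2.399913973413633))
```

```bash
sed -i 's/m=((r<140).*$/m=((r<113)\&(r>1.13*g)\&(r>1.3*b)).astype(np.uint8)/' h.py
python3 - <<'E'
from h import *; import pickle
W=pickle.load(open('w5.pkl','rb'))
p,a,c=top_find(W,(513,-288)); togo((p[0],p[1],30),a+np.pi/2)
W=pickle.load(open('w4.pkl','rb'))
for g in ((513,-288),(464,-401)): top_find(W,g)
E
```

```text
centre [ 511.2 -290.5] L,W [61.1 21.9] long axis 0.485 bbox (278, 159, 26, 68)
t 9.42 tcp [ 509.1 -287.2  181.8] closedir -1.103 q6 0.57 | delta tool [  0.7   4.3 151.8] rz -0.017
centre [ 513.3 -287. ] L,W [68.8 22.5] long axis 0.476 bbox (447, 116, 33, 54)
centre [ 463.9 -399.9] L,W [100.2  23.5] long axis 0.499 bbox (523, 146, 37, 69)
```

```bash
python3 jog.py '[[3, 4, 35, 0, 0, -0.01], [0, 0, 35, 0, 0, 0], [0, 0, 35, 0, 0, 0], [0, 0, 30, 0, 0, 0], [0, 0, 15, 0, 0, 0]]' 50
python3 jog.py '[[0, 0, 0, 0, 0, 0], [0, 0, 0, 0, 0, 0]]'
```

```text
t: 9.83
ee_pos: [514.3, -289.7, 31.5]
orientation: [-3.052, -0.745, 0.0]
ft_force: [0.1, -0.2, -0.6]
width: 50.0
grasp_force: 0.0
t: 10.0
ee_pos: [515.3, -290.3, 33.8]
orientation: [3.05, 0.747, 0.002]
ft_force: [0.3, -0.8, -0.5]
width: 49.8
grasp_force: 0.0
```

```bash
python3 jog.py '[[0, 0, 2, 0, 0, 0], [0, 0, 0, 0, 0, 0], [0, 0, 0, 0, 0, 0], [0, 0, 0, 0, 0, 0], [0, 0, 0, 0, 0, 0]]' 15
python3 jog.py '[[0, 0, -20, 0, 0, 0], [0, 0, -40, 0, 0, 0.118], [0, 0, -40, 0, 0, 0.118], [0, 0, -20, 0, 0, 0.118], [0, 0, 0, 0, 0, 0.118]]'
python3 jog.py '[[0, 0, 0, 0, 0, 0.01], [0, 0, 0, 0, 0, 0]]'
python3 -c "
from h import *
togo((558,59,150),-np.pi/2); togo((558,59,48),-np.pi/2)"
```

```text
t: 10.42
ee_pos: [514.7, -290.1, 31.4]
orientation: [3.05, 0.749, 0.002]
ft_force: [-0.3, 0.1, 6.6]
width: 23.8
grasp_force: 30.0
t: 10.83
ee_pos: [516.9, -291.3, 155.9]
orientation: [3.137, 0.006, 0.012]
ft_force: [0.5, -0.6, -0.4]
width: 24.0
grasp_force: 30.0
t: 11.0
ee_pos: [513.8, -289.6, 150.5]
orientation: [3.142, 0.004, 0.0]
ft_force: [0.3, 0.5, -0.5]
width: 23.6
grasp_force: 30.0
t 11.00 tcp [ 513.8 -289.6  150.5] closedir -1.568 q6 1.03 | delta tool [  45.  -348.5    0.5] rz 0.002
t 11.00 tcp [ 513.8 -289.6  150.5] closedir -1.568 q6 1.03 | delta tool [  45.  -348.5  102.5] rz 0.002
```

```bash
python3 jog.py '[[5, -39, 0, 0, 0, 0], [5, -39, 0, 0, 0, 0], [5, -39, 0, 0, 0, 0], [5, -39, 0, 0, 0, 0], [5, -39, 0, 0, 0, 0]]'
python3 jog.py '[[5, -39, 0, 0, 0, 0], [5, -39, 0, 0, 0, 0], [5, -39, 0, 0, 0, 0], [4, -37, 0, 0, 0, 0], [0, 0, 0, 0, 0, 0]]'
python3 jog.py '[[0, 0, 0, 0, 0, 0], [0, 0, 0, 0, 0, 0]]'
python3 - <<'E'
from h import *; import pickle
togo((558,60,49),-np.pi/2)
W=ctrl.get_image('wrist'); save(W,'w6.png'); pickle.dump(W,open('w6.pkl','wb'))
E
```

```text
t: 11.42
ee_pos: [538.1, -93.0, 149.0]
orientation: [-3.141, -0.005, 0.004]
ft_force: [0.4, 0.3, -0.3]
width: 23.8
grasp_force: 30.0
t: 11.83
ee_pos: [557.9, 64.6, 149.2]
orientation: [-3.14, -0.013, 0.002]
ft_force: [-0.3, 0.8, -0.5]
width: 23.7
grasp_force: 30.0
t: 12.0
ee_pos: [557.3, 58.9, 149.3]
orientation: [3.141, 0.004, -0.003]
ft_force: [-0.1, -0.6, -0.3]
width: 23.7
grasp_force: 30.0
t 12.00 tcp [557.3  58.9 149.3] closedir -1.568 q6 1.65 | delta tool [  0.9  -1.1 100.3] rz 0.003
```

View pics/w6.png

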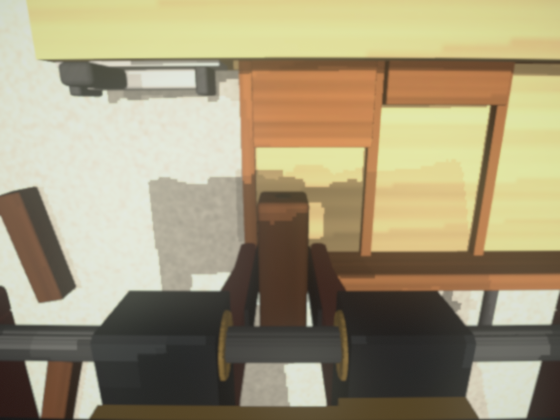

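```bash
python3 - <<'E'
from h import *; import pickle
A=pickle.load(open('w4.pkl','rb'));B=pickle.load(open('w6.pkl','rb'))
for n,a,b in [("sh BR",(242,68),(366,149)),("sh FR",(243,142),(362,253)),("med BL",(249,40),(383,107)),("med BR",(318,39),(489,105)),("med FR",(318,143),(474,250)),("sh BL",(173,68),(256,147))]: print(n,*tri(A,a,B,b))
print("z18",plane(B,[(256,147),(366,149),(362,253),(383,107),(489,105),(474,250)],18))
E
```

```text
sh BR [602.3  -4.9  23.1] 1.4651747671735684
sh FR [515.3  -5.4  26.1] 3.1124853773256502
med BL [633.4 -14.6  25.9] 1.098160666383765
med BR [635.7 -97.   19.5] 1.1682756957713591
med FR [ 514.6 -101.8   20.3] 5.217141364402732
sh BL [603.1  79.7  21.2] 1.0376767696637714
z18 [[ 602.3   80.3   18. ]
 [ 601.1   -5.7   18. ]
 [ 512.9   -8.4   18. ]
 [ 632.9  -16.5   18. ]
 [ 635.1  -97.6   18. ]
 [ 515.8 -104.6   18. ]]
```

```bash
python3 jog.py '[[0, 0, 30, 0, 0, 0], [0, 0, 30, 0, 0, 0], [0, 0, 25, 0, 0, 0], [0, 0, 12, 0, 0, 0], [0, 0, 0, 0, 0, 0]]'
python3 jog.py '[[0, 0, 2, 0, 0, 0], [0, 0, 0, 0, 0, 0], [0, 0, 0, 0, 0, 0]]'
```

```text
t: 12.47
ee_pos: [556.7, 57.7, 51.0]
orientation: [3.141, -0.003, -0.007]
ft_force: [-0.1, -0.5, -0.5]
width: 24.0
grasp_force: 30.0
t: 12.72
ee_pos: [559.0, 59.0, 52.5]
orientation: [-3.141, 0.001, -0.003]
ft_force: [1.0, 0.9, -1.2]
width: 23.9
grasp_force: 30.0
```

```bash
python3 jog.py '[[0, 0, 2, 0, 0, 0], [0, 0, 0, 0, 0, 0], [0, 0, 0, 0, 0, 0]]'
python3 jog.py '[[0, 0, 1.5, 0, 0, 0], [0, 0, 0, 0, 0, 0], [0, 0, 0, 0, 0, 0]]'
```

```text
t: 12.97
ee_pos: [558.4, 59.3, 49.8]
orientation: [-3.142, 0.0, -0.001]
ft_force: [0.4, -0.8, -0.7]
width: 23.2
grasp_force: 30.0
t: 13.22
ee_pos: [559.2, 59.4, 49.1]
orientation: [-3.141, -0.0, -0.004]
ft_force: [-1.1, -0.4, 9.4]
width: 23.6
grasp_force: 30.0
```

```bash
python3 jog.py '[[0, 0, 0, 0, 0, 0], [0, 0, 0, 0, 0, 0], [0, 0, -30, 0, 0, 0], [0, 0, -40, 0, 0, 0], [0, 0, -40, 0, 0, 0]]' 32
python3 jog.py '[[-8, 38, -5, 0, 0, 0], [-8, 38, -5, 0, 0, 0], [-8, 38, -5, 0, 0, 0], [-8, 38, -5, 0, 0, 0], [-8, 38, 0, 0, 0, 0]]' 50
python3 jog.py '[[-8, 38, 0, 0, 0, 0], [-8, 38, 0, 0, 0, 0], [-8, 39, 0, 0, 0, 0], [-8, 39, 0, 0, 0, 0], [-8, 39, 0, 0, 0, 0]]'
python3 jog.py '[[-8, 39, 0, 0, 0, 0], [-7, 38, 0, 0, 0, -0.122], [0, 0, 0, 0, 0, -0.122], [0, 0, 0, 0, 0, -0.122], [0, 0, 0, 0, 0, -0.122]]'
python3 jog.py '[[0, 0, 0, 0, 0, 0], [0, 0, 0, 0, 0, 0]]'
python3 - <<'E'
from h import *; import pickle
W=ctrl.get_image('wrist'); save(W,'w7.png'); pickle.dump(W,open('w7.pkl','wb'))
p,a,c=top_find(W,(464,-401)); togo((p[0],p[1],30),a+np.pi/2)
E
```

```text
t: 13.63
ee_pos: [556.9, 59.2, 157.8]
orientation: [3.141, -0.0, -0.006]
ft_force: [0.4, -0.1, 1.1]
width: 32.0
grasp_force: 0.0
t: 14.05
ee_pos: [517.9, -132.3, 178.8]
orientation: [3.141, 0.001, 0.002]
ft_force: [-0.1, -1.0, -0.6]
width: 49.7
grasp_force: 0.0
t: 14.47
ee_pos: [477.2, -325.4, 177.7]
orientation: [-3.141, 0.0, 0.0]
ft_force: [0.8, 0.0, 0.2]
width: 49.9
grasp_force: 0.0
t: 14.88
ee_pos: [462.3, -401.5, 177.2]
orientation: [-3.046, -0.765, 0.001]
ft_force: [0.5, 0.3, -1.0]
width: 49.8
grasp_force: 0.0
t: 15.05
ee_pos: [462.9, -400.6, 177.5]
orientation: [-3.05, -0.753, 0.001]
ft_force: [-0.1, -0.3, 0.3]
width: 50.0
grasp_force: 0.0
centre [ 464.2 -402. ] L,W [96.9 22.3] long axis 0.497 bbox (272, 140, 27, 108)
t 15.10 tcp [ 463.  -400.5  177.6] closedir -1.087 q6 0.35 | delta tool [  0.3   1.9 147.6] rz -0.013
```

```bash
python3 jog.py '[[0.5, 2, 35, 0, 0, -0.013], [0, 0, 35, 0, 0, 0], [0, 0, 35, 0, 0, 0], [0, 0, 30, 0, 0, 0], [0, 0, 13, 0, 0, 0]]'
python3 jog.py '[[0, 0, 0, 0, 0, 0], [0, 0, 0, 0, 0, 0], [0, 0, 0, 0, 0, 0], [0, 0, 0, 0, 0, 0], [0, 0, 0, 0, 0, 0]]' 15
python3 jog.py '[[0, 0, -20, 0, 0, 0], [0, 0, -40, 0, 0, 0.122], [0, 0, -40, 0, 0, 0.122], [0, 0, -20, 0, 0, 0.122], [0, 0, 0, 0, 0, 0.122]]'
python3 jog.py '[[0, 0, 0, 0, 0, 0.012], [0, 0, 0, 0, 0, 0]]'
python3 -c "
from h import *
togo((573,-77,49),-np.pi/2)"
```

```text
t: 15.52
ee_pos: [462.8, -400.3, 26.0]
orientation: [-3.04, -0.774, 0.005]
ft_force: [-1.1, 0.7, 0.5]
width: 49.9
grasp_force: 0.0
t: 15.93
ee_pos: [465.5, -403.2, 31.9]
orientation: [3.041, 0.777, 0.003]
ft_force: [0.8, 0.6, 5.6]
width: 23.9
grasp_force: 30.0
t: 16.35
ee_pos: [467.2, -404.7, 156.7]
orientation: [3.134, 0.01, 0.013]
ft_force: [0.5, -0.5, 0.6]
width: 23.6
grasp_force: 30.0
t: 16.52
ee_pos: [464.5, -402.3, 150.7]
orientation: [3.141, 0.005, 0.001]
ft_force: [-0.6, 0.3, -0.6]
width: 23.8
grasp_force: 30.0
t 16.52 tcp [ 464.5 -402.3  150.7] closedir -1.567 q6 0.83 | delta tool [ 109.5 -325.   101.6] rz 0.003
```

```bash
python3 jog.py '[[12, -36, 0, 0, 0, 0], [12, -36, 0, 0, 0, 0], [12, -36, 0, 0, 0, 0], [12, -36, 0, 0, 0, 0], [12, -36, 0, 0, 0, 0]]'
python3 jog.py '[[12, -36, 0, 0, 0, 0], [12, -36, 0, 0, 0, 0], [12, -36, 0, 0, 0, 0], [12, -36, 0, 0, 0, 0], [0, 0, 0, 0, 0, 0]]'
python3 jog.py '[[0, 0, 20, 0, 0, 0], [0, 0, 30, 0, 0, 0], [0, 0, 30, 0, 0, 0], [0, 0, 15, 0, 0, 0], [0, 0, 0, 0, 0, 0]]'
python3 jog.py '[[0, 0, 3, 0, 0, 0], [0, 0, 0, 0, 0, 0], [0, 0, 0, 0, 0, 0]]'
python3 -c "
from h import *
togo((573,-77.5,49),-np.pi/2)"
```

```text
t: 16.93
ee_pos: [523.8, -220.4, 148.9]
orientation: [-3.141, -0.006, 0.003]
ft_force: [-0.6, -0.3, -0.2]
width: 23.5
grasp_force: 30.0
t: 17.35
ee_pos: [573.2, -72.8, 149.0]
orientation: [-3.14, -0.014, 0.001]
ft_force: [-0.2, 0.8, 0.0]
width: 23.5
grasp_force: 30.0
t: 17.77
ee_pos: [569.3, -78.2, 51.0]
orientation: [-3.141, -0.006, 0.011]
ft_force: [-0.6, 0.2, 0.4]
width: 23.9
grasp_force: 30.0
t: 18.02
ee_pos: [572.6, -78.5, 52.6]
orientation: [3.141, 0.002, 0.002]
ft_force: [-0.7, -0.7, -0.6]
width: 23.8
grasp_force: 30.0
t 18.02 tcp [572.6 -78.5  52.6] closedir -1.569 q6 1.41 | delta tool [ 0.4 -1.   3.6] rz 0.001
```

```bash
python3 jog.py '[[0, -1, 2.5, 0, 0, 0], [0, 0, 1, 0, 0, 0], [0, 0, 0, 0, 0, 0], [0, 0, 0, 0, 0, 0]]'
python3 jog.py '[[0, 0, 0, 0, 0, 0], [0, 0, 0, 0, 0, 0], [0, 0, -30, 0, 0, 0], [0, 0, -40, 0, 0, 0], [0, 0, -40, 0, 0, 0]]' 32
python3 jog.py '[[-27, 26, -5, 0, 0, 0], [-27, 26, -5, 0, 0, 0], [-27, 26, -5, 0, 0, 0], [-27, 26, -5, 0, 0, 0], [-27, 26, 0, 0, 0, 0]]' 50
python3 jog.py '[[-27, 26, 0, 0, 0, 0], [-27, 26, 0, 0, 0, 0], [-26, 28, 0, 0, 0, 0.05], [0, 0, 0, 0, 0, 0], [0, 0, 0, 0, 0, 0]]'
python3 - <<'E'
from h import *; import pickle
W=ctrl.get_image('wrist'); save(W,'w8.png'); pickle.dump(W,open('w8.pkl','wb'))
p,a,c=top_find(W,(358,-287)); togo((p[0],p[1],30),a+np.pi/2)
E
```

```text
t: 18.35
ee_pos: [572.8, -77.2, 49.2]
orientation: [3.141, 0.002, 0.003]
ft_force: [-0.0, 0.5, 5.4]
width: 23.8
grasp_force: 30.0
t: 18.77
ee_pos: [570.9, -77.0, 158.2]
orientation: [-3.141, -0.001, 0.006]
ft_force: [0.9, -0.1, 0.1]
width: 32.1
grasp_force: 0.0
t: 19.18
ee_pos: [436.2, -208.2, 179.1]
orientation: [3.141, 0.002, 0.002]
ft_force: [0.1, -0.3, -0.2]
width: 50.1
grasp_force: 0.0
t: 19.6
ee_pos: [356.0, -288.5, 178.3]
orientation: [-3.14, 0.084, 0.0]
ft_force: [-0.4, 1.0, 0.1]
width: 49.8
grasp_force: 0.0
centre [ 344.5 -285.9] L,W [91.6 22.4] long axis -0.053 bbox (268, 157, 27, 100)
t 19.65 tcp [ 357.  -287.7  178.3] closedir -1.622 q6 0.92 | delta tool [-12.5  -1.1 148.3] rz 0.002
```

```bash
python3 - <<'E'
from h import *; import pickle
W=pickle.load(open('w8.pkl','rb'))
for e in (65,130): 
    for s in(1,-1): pass
P=[(357+s*64*np.cos(.053),-287.5-s*64*np.sin(.053),24) for s in(1,0,-1)]; print(proj(W,P))
save(W,"w8z.png",(200,60,380,330),2)
print(W["img"][95:275:6,281].tolist())
E
```

```text
[[282.1 120. ]
 [282.1 194.9]
 [282.1 261.6]]
[[201, 208, 192], [201, 208, 190], [201, 208, 190], [113, 103, 91], [123, 95, 76], [122, 94, 75], [122, 94, 75], [121, 93, 73], [121, 92, 72], [120, 91, 71], [119, 90, 70], [118, 88, 69], [109, 83, 66], [108, 82, 64], [106, 80, 63], [83, 68, 56], [78, 64, 54], [77, 63, 52], [77, 62, 52], [76, 62, 51], [75, 61, 51], [75, 61, 50], [75, 61, 50], [75, 62, 51], [76, 63, 52], [74, 63, 53], [75, 63, 53], [103, 97, 86], [182, 175, 157], [192, 184, 165]]
```

View pics/w8z.png

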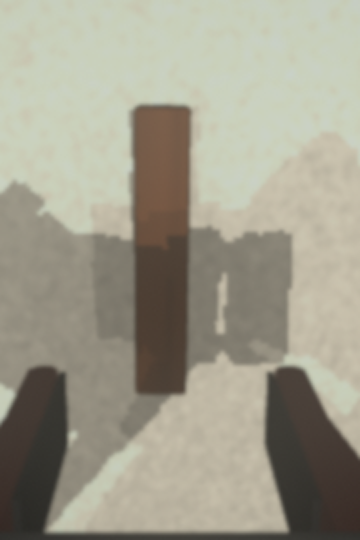

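```bash
sed -i 's/m=((r<113)/m=((r<140)/' h.py
python3 - <<'E'
from h import *; import pickle
W=pickle.load(open('w8.pkl','rb'))
p,a,c=top_find(W,(358,-287)); togo((p[0],p[1],30),a+np.pi/2)
print(plane(W,[(281,114),(281,257)],24))
E
```

```text
centre [ 361.9 -286.8] L,W [126.5  22.7] long axis -0.061 bbox (268, 115, 28, 142)
t 19.65 tcp [ 357.  -287.7  178.3] closedir -1.622 q6 0.92 | delta tool [  4.9  -1.1 148.3] rz 0.010
[[ 425.8 -290.2   24. ]
 [ 297.8 -283.3   24. ]]
```

```bash
python3 jog.py '[[5, -1, 35, 0, 0, 0.01], [0, 0, 35, 0, 0, 0], [0, 0, 35, 0, 0, 0], [0, 0, 30, 0, 0, 0], [0, 0, 13, 0, 0, 0]]'
python3 jog.py '[[0, 0, 0, 0, 0, 0], [0, 0, 0, 0, 0, 0], [0, 0, 0, 0, 0, 0], [0, 0, 0, 0, 0, 0], [0, 0, 0, 0, 0, 0]]' 15
python3 jog.py '[[0, 0, -20, 0, 0, 0], [0, 0, -40, 0, 0, -0.03], [0, 0, -40, 0, 0, -0.03], [0, 0, -20, 0, 0, 0], [0, 0, 0, 0, 0, 0]]'
python3 jog.py '[[0, 0, 0, 0, 0, 0]]'
python3 -c "
from h import *
togo((588,-171.5,49),-np.pi/2)"
```

```text
t: 20.07
ee_pos: [362.0, -284.1, 27.0]
orientation: [-3.137, 0.088, 0.005]
ft_force: [-1.2, -0.2, -0.2]
width: 50.0
grasp_force: 0.0
t: 20.48
ee_pos: [363.4, -287.0, 31.6]
orientation: [3.139, -0.092, 0.003]
ft_force: [1.3, 0.5, 1.9]
width: 23.5
grasp_force: 30.0
t: 20.9
ee_pos: [364.8, -288.6, 155.5]
orientation: [3.135, 0.001, 0.012]
ft_force: [0.5, -0.3, -1.4]
width: 23.8
grasp_force: 30.0
t: 20.98
ee_pos: [363.1, -287.2, 152.0]
orientation: [3.139, 0.001, 0.005]
ft_force: [-0.3, 0.0, -1.2]
width: 23.9
grasp_force: 30.0
t 20.98 tcp [ 363.1 -287.2  152. ] closedir -1.570 q6 0.88 | delta tool [ 224.6 -115.9  103.5] rz 0.001
```

```bash
python3 jog.py '[[32, -16.5, 0, 0, 0, 0], [32, -16.5, 0, 0, 0, 0], [32, -16.5, 0, 0, 0, 0], [32, -16.5, 0, 0, 0, 0], [32, -16.5, 0, 0, 0, 0]]'
python3 jog.py '[[32, -16.5, 0, 0, 0, 0], [32, -16.5, 0, 0, 0, 0], [0, 0, 0, 0, 0, 0], [0, 0, 0, 0, 0, 0]]'
python3 jog.py '[[0, 0, 20, 0, 0, 0], [0, 0, 30, 0, 0, 0], [0, 0, 30, 0, 0, 0], [0, 0, 15, 0, 0, 0], [0, 0, 0, 0, 0, 0]]'
python3 jog.py '[[0, 0, 4, 0, 0, 0], [0, 0, 0, 0, 0, 0], [0, 0, 0, 0, 0, 0]]'
python3 -c "
from h import *
togo((588,-171.5,49),-np.pi/2)"
```

```text
t: 21.4
ee_pos: [522.6, -202.6, 148.5]
orientation: [-3.141, -0.001, 0.004]
ft_force: [-0.6, 0.2, -0.7]
width: 23.7
grasp_force: 30.0
t: 21.73
ee_pos: [586.5, -169.6, 148.2]
orientation: [-3.141, -0.005, 0.004]
ft_force: [-0.7, 0.4, -0.7]
width: 23.5
grasp_force: 30.0
t: 22.15
ee_pos: [582.3, -170.9, 51.2]
orientation: [-3.14, 0.001, 0.011]
ft_force: [-0.1, 0.3, -0.5]
width: 23.8
grasp_force: 30.0
t: 22.4
ee_pos: [586.2, -171.3, 52.0]
orientation: [3.141, 0.0, 0.001]
ft_force: [0.3, -0.7, -1.0]
width: 23.4
grasp_force: 30.0
t 22.40 tcp [ 586.2 -171.3   52. ] closedir -1.570 q6 1.27 | delta tool [1.8 0.2 3. ] rz 0.000
```

```bash
python3 jog.py '[[1, 0, 2.5, 0, 0, 0], [0, 0, 1, 0, 0, 0], [0, 0, 0, 0, 0, 0], [0, 0, 0, 0, 0, 0]]'
python3 jog.py '[[0, 0, 0, 0, 0, 0], [0, 0, 0, 0, 0, 0], [0, 0, -30, 0, 0, 0], [0, 0, -40, 0, 0, 0], [0, 0, -40, 0, 0, 0]]' 32
python3 jog.py '[[-6, -37, -4, 0, 0, 0], [-6, -37, -4, 0, 0, 0], [-6, -37, -4, 0, 0, 0], [-6, -37, -4, 0, 0, 0], [-6, -37, -4, 0, 0, 0]]' 50
python3 jog.py '[[-6, -37, 0, 0, 0, 0], [-6, -37, 0, 0, 0, 0], [-6, -37, 0, 0, 0, 0], [-6, -37, 0, 0, 0, 0], [-6, -37, 0, 0, 0, 0]]'
python3 jog.py '[[-6, -37, 0, 0, 0, 0], [-7, -34, 0, 0, 0, -0.095], [0, 0, 0, 0, 0, -0.095], [0, 0, 0, 0, 0, 0], [0, 0, 0, 0, 0, 0]]'
python3 - <<'E'
from h import *; import pickle
W=ctrl.get_image('wrist'); save(W,'w9.png'); pickle.dump(W,open('w9.pkl','wb'))
p,a,c=top_find(W,(514,271)); togo((p[0],p[1],30),a+np.pi/2)
E
```

```text
t: 22.73
ee_pos: [588.2, -171.3, 49.3]
orientation: [3.141, 0.001, 0.003]
ft_force: [-2.4, -0.4, 5.4]
width: 23.3
grasp_force: 30.0
t: 23.15
ee_pos: [586.3, -170.5, 158.0]
orientation: [-3.141, -0.001, 0.005]
ft_force: [1.8, 0.6, 0.3]
width: 32.2
grasp_force: 0.0
t: 23.57
ee_pos: [556.6, 15.6, 178.3]
orientation: [-3.142, -0.001, -0.001]
ft_force: [1.1, 0.3, -0.1]
width: 49.9
grasp_force: 0.0
t: 23.98
ee_pos: [526.4, 200.8, 178.0]
orientation: [-3.141, -0.001, -0.001]
ft_force: [1.2, -0.1, -0.7]
width: 50.3
grasp_force: 0.0
t: 24.4
ee_pos: [513.6, 270.1, 177.7]
orientation: [3.127, 0.296, -0.0]
ft_force: [0.0, -0.0, -0.7]
width: 50.1
grasp_force: 0.0
centre [516.5 273.2] L,W [97.2 22.1] long axis 0.197 bbox (267, 136, 27, 109)
t 24.45 tcp [513.8 269.5 177.7] closedir -1.383 q6 1.85 | delta tool [  3.4  -3.1 147.7] rz -0.009
```

Medium found at its expected place and length; grasp it.

```bash
python3 jog.py '[[3, -3, 35, 0, 0, -0.01], [0, 0, 35, 0, 0, 0], [0, 0, 35, 0, 0, 0], [0, 0, 30, 0, 0, 0], [0, 0, 13, 0, 0, 0]]'
python3 jog.py '[[0, 0, 0, 0, 0, 0], [0, 0, 0, 0, 0, 0], [0, 0, 0, 0, 0, 0], [0, 0, 0, 0, 0, 0], [0, 0, 0, 0, 0, 0]]' 15
python3 jog.py '[[0, 0, -20, 0, 0, 0], [0, 0, -40, 0, 0, 0.1], [0, 0, -40, 0, 0, 0.1], [0, 0, -20, 0, 0, 0], [0, 0, 0, 0, 0, 0]]'
python3 jog.py '[[0, 0, 0, 0, 0, 0]]'
python3 -c "
from h import *
togo((573,-35.5,49),-np.pi/2)"
```

```text
t: 24.87
ee_pos: [514.6, 271.1, 26.3]
orientation: [3.124, 0.308, -0.008]
ft_force: [-1.2, -0.0, 0.1]
width: 49.8
grasp_force: 0.0
t: 25.28
ee_pos: [517.7, 274.0, 31.8]
orientation: [-3.125, -0.314, -0.005]
ft_force: [0.4, -1.1, 5.2]
width: 23.8
grasp_force: 30.0
t: 25.7
ee_pos: [519.4, 275.2, 156.1]
orientation: [-3.137, -0.001, -0.015]
ft_force: [1.0, 0.4, -0.4]
width: 23.6
grasp_force: 30.0
t: 25.78
ee_pos: [517.2, 274.1, 152.0]
orientation: [-3.14, -0.002, -0.006]
ft_force: [0.1, -0.4, -0.7]
width: 23.8
grasp_force: 30.0
t 25.78 tcp [517.2 274.1 152. ] closedir -1.570 q6 2.04 | delta tool [ 55.  309.8 102.6] rz 0.001
```

```bash
python3 jog.py '[[7, 38.7, 0, 0, 0, 0], [7, 38.7, 0, 0, 0, 0], [7, 38.7, 0, 0, 0, 0], [7, 38.7, 0, 0, 0, 0], [7, 38.7, 0, 0, 0, 0]]'
python3 jog.py '[[7, 38.7, 0, 0, 0, 0], [7, 38.7, 0, 0, 0, 0], [6, 38.7, 0, 0, 0, 0], [0, 0, 0, 0, 0, 0], [0, 0, 0, 0, 0, 0]]'
python3 jog.py '[[0, 0, 20, 0, 0, 0], [0, 0, 30, 0, 0, 0], [0, 0, 20, 0, 0, 0], [0, 0, 0, 0, 0, 0], [0, 0, 0, 0, 0, 0]]'
python3 - <<'E'
from h import *; import pickle
togo((573,-35.5,49),-np.pi/2)
W=ctrl.get_image('wrist'); save(W,'w10.png')
E
```

```text
t: 26.2
ee_pos: [550.2, 78.3, 148.2]
orientation: [3.141, 0.003, -0.005]
ft_force: [0.4, -0.0, -0.6]
width: 23.6
grasp_force: 30.0
t: 26.62
ee_pos: [570.6, -37.9, 148.2]
orientation: [-3.141, 0.004, 0.004]
ft_force: [0.0, 0.4, -0.5]
width: 24.1
grasp_force: 30.0
t: 27.03
ee_pos: [570.0, -34.7, 78.4]
orientation: [-3.141, -0.004, 0.006]
ft_force: [-0.1, 0.2, -0.9]
width: 23.7
grasp_force: 30.0
t 27.03 tcp [570.  -34.7  78.4] closedir -1.568 q6 1.49 | delta tool [ 3.1  0.9 29.3] rz 0.002
```

View pics/w10.png

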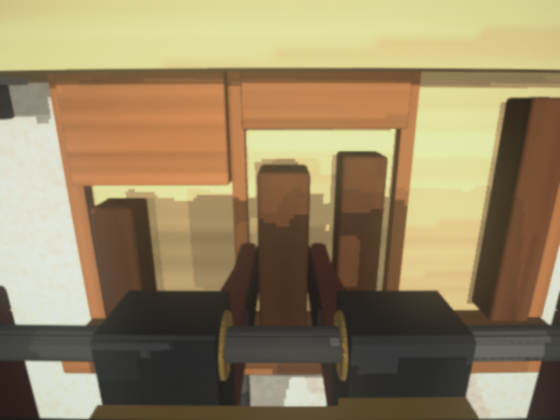

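```bash
python3 jog.py '[[2, 0, 15, 0, 0, 0], [0, 0, 9, 0, 0, 0], [0, 0, 2, 0, 0, 0], [0, 0, 0, 0, 0, 0], [0, 0, 0, 0, 0, 0]]'
python3 jog.py '[[0, 0, 2, 0, 0, 0], [0, 0, 1, 0, 0, 0], [0, 0, 0, 0, 0, 0], [0, 0, 0, 0, 0, 0]]'
python3 -c "
from h import *
togo((573,-35.5,49),-np.pi/2)"
```

```text
t: 27.5
ee_pos: [573.8, -35.9, 54.4]
orientation: [3.142, 0.001, 0.001]
ft_force: [0.1, -0.0, -0.6]
width: 23.6
grasp_force: 30.0
t: 27.83
ee_pos: [573.6, -36.1, 51.0]
orientation: [3.142, 0.001, 0.0]
ft_force: [0.9, -0.5, -1.1]
width: 23.6
grasp_force: 30.0
t 27.83 tcp [573.6 -36.1  51. ] closedir -1.570 q6 1.49 | delta tool [-0.6 -0.6  2. ] rz 0.001
```

```bash
python3 jog.py '[[0, 0, 1.5, 0, 0, 0], [0, 0, 0.7, 0, 0, 0], [0, 0, 0, 0, 0, 0], [0, 0, 0, 0, 0, 0]]'
python3 jog.py '[[0, 0, 0, 0, 0, 0], [0, 0, 0, 0, 0, 0], [0, 0, -30, 0, 0, 0], [0, 0, -40, 0, 0, 0], [0, 0, -40, 0, 0, 0]]' 32
python3 jog.py '[[-11, -37, -4, 0, 0, 0], [-11, -37, -4, 0, 0, 0], [-11, -37, -4, 0, 0, 0], [-11, -37, -4, 0, 0, 0], [-11, -37, -4, 0, 0, 0]]' 50
python3 jog.py '[[-11, -37, 0, 0, 0, 0], [-11, -37, 0, 0, 0, 0], [-11, -37, 0, 0, 0, 0], [-11, -37, 0, 0, 0, 0], [-11, -37, 0, 0, 0, 0]]'
python3 jog.py '[[-11, -37, 0, 0, 0, 0], [-10, -38, 0, 0, 0, 0], [0, 0, 0, 0, 0, 0], [0, 0, 0, 0, 0, 0]]'
python3 - <<'E'
from h import *; import pickle
W=ctrl.get_image('wrist'); save(W,'w11.png'); pickle.dump(W,open('w11.pkl','wb'))
p,a,c=top_find(W,(443,415)); togo((p[0],p[1],30),a+np.pi/2)
E
```

```text
t: 28.17
ee_pos: [574.3, -36.1, 49.7]
orientation: [3.142, 0.001, 0.003]
ft_force: [-1.8, -0.4, 9.7]
width: 23.7
grasp_force: 30.0
t: 28.58
ee_pos: [572.3, -35.9, 158.5]
orientation: [-3.141, -0.001, 0.006]
ft_force: [0.8, -0.3, 0.8]
width: 31.4
grasp_force: 0.0
t: 29.0
ee_pos: [517.6, 150.3, 178.8]
orientation: [-3.142, -0.0, -0.0]
ft_force: [0.3, -0.4, -0.6]
width: 50.0
grasp_force: 0.0
t: 29.42
ee_pos: [462.3, 335.6, 178.5]
orientation: [3.141, 0.001, -0.0]
ft_force: [0.6, -0.2, -1.4]
width: 50.3
grasp_force: 0.0
t: 29.75
ee_pos: [441.3, 410.5, 178.2]
orientation: [3.141, 0.007, -0.0]
ft_force: [-0.7, -0.6, -0.3]
width: 50.1
grasp_force: 0.0
centre [446.7 419.6] L,W [68.8 22.3] long axis -0.061 bbox (259, 150, 30, 78)
t 29.80 tcp [441.6 409.  178.1] closedir -1.568 q6 2.30 | delta tool [  5.2 -10.7 148.1] rz 0.064
```

```bash
python3 jog.py '[[5, -10.5, 20, 0, 0, 0.06], [0, 0, 35, 0, 0, 0], [0, 0, 35, 0, 0, 0], [0, 0, 35, 0, 0, 0], [0, 0, 22, 0, 0, 0]]'
python3 jog.py '[[0, 0, 0, 0, 0, 0], [0, 0, 0, 0, 0, 0], [0, 0, 0, 0, 0, 0], [0, 0, 0, 0, 0, 0], [0, 0, 0, 0, 0, 0]]' 15
python3 jog.py '[[0, 0, -20, 0, 0, 0], [0, 0, -40, 0, 0, -0.06], [0, 0, -40, 0, 0, 0], [0, 0, -20, 0, 0, 0], [0, 0, 0, 0, 0, 0]]'
python3 jog.py '[[0, 0, 0, 0, 0, 0]]'
python3 -c "
from h import *
togo((558,17,49),-np.pi/2)"
```

```text
t: 30.22
ee_pos: [446.5, 416.3, 28.4]
orientation: [3.137, -0.096, -0.005]
ft_force: [-0.3, -0.5, 0.1]
width: 50.0
grasp_force: 0.0
t: 30.63
ee_pos: [448.5, 420.0, 33.7]
orientation: [-3.138, 0.093, -0.004]
ft_force: [0.9, -2.5, 4.3]
width: 23.6
grasp_force: 30.0
t: 31.05
ee_pos: [449.9, 421.9, 158.5]
orientation: [-3.134, -0.002, -0.013]
ft_force: [1.1, -0.3, -0.2]
width: 23.9
grasp_force: 30.0
t: 31.13
ee_pos: [448.0, 420.1, 154.0]
orientation: [-3.139, -0.001, -0.005]
ft_force: [-1.1, -0.0, -0.2]
width: 23.6
grasp_force: 30.0
t 31.13 tcp [448.  420.1 154. ] closedir -1.570 q6 2.30 | delta tool [109.3 403.5 104.2] rz 0.001
```

```bash
python3 jog.py '[[10, 36.7, 0, 0, 0, 0], [10, 36.7, 0, 0, 0, 0], [10, 36.7, 0, 0, 0, 0], [10, 36.7, 0, 0, 0, 0], [10, 36.7, 0, 0, 0, 0]]'
python3 jog.py '[[10, 36.7, 0, 0, 0, 0], [10, 36.7, 0, 0, 0, 0], [10, 36.7, 0, 0, 0, 0], [10, 36.7, 0, 0, 0, 0], [10, 36.7, 0, 0, 0, 0]]'
python3 jog.py '[[10, 36.7, 0, 0, 0, 0], [0, 0, 0, 0, 0, 0], [0, 0, 20, 0, 0, 0], [0, 0, 30, 0, 0, 0], [0, 0, 25, 0, 0, 0]]'
python3 jog.py '[[0, 0, 0, 0, 0, 0], [0, 0, 15, 0, 0, 0], [0, 0, 5, 0, 0, 0], [0, 0, 0, 0, 0, 0], [0, 0, 0, 0, 0, 0]]'
python3 -c "
from h import *
togo((558,17,49),-np.pi/2)"
```

```text
t: 31.55
ee_pos: [496.3, 233.9, 150.1]
orientation: [3.14, 0.002, -0.004]
ft_force: [0.6, 0.3, -0.8]
width: 23.9
grasp_force: 30.0
t: 31.97
ee_pos: [546.5, 50.5, 150.1]
orientation: [3.141, 0.001, -0.004]
ft_force: [-0.1, 0.0, -0.2]
width: 23.8
grasp_force: 30.0
t: 32.38
ee_pos: [556.4, 15.8, 74.6]
orientation: [-3.141, 0.0, 0.002]
ft_force: [-0.6, 0.2, -1.4]
width: 23.4
grasp_force: 30.0
t: 32.8
ee_pos: [557.4, 16.1, 57.0]
orientation: [-3.142, -0.002, 0.001]
ft_force: [0.3, 0.1, -1.1]
width: 23.6
grasp_force: 30.0
t 32.80 tcp [557.4  16.1  57. ] closedir -1.570 q6 1.58 | delta tool [ 0.6 -0.9  8. ] rz 0.001
```

```bash
python3 jog.py '[[0, 0, 4, 0, 0, 0], [0, 0, 0, 0, 0, 0], [0, 0, 0, 0, 0, 0]]'
python3 jog.py '[[0, 0, 2, 0, 0, 0], [0, 0, 0, 0, 0, 0], [0, 0, 0, 0, 0, 0]]'
python3 jog.py '[[0, 0, 1.5, 0, 0, 0], [0, 0, 0, 0, 0, 0], [0, 0, 0, 0, 0, 0]]'
```

```text
t: 33.05
ee_pos: [557.8, 15.9, 53.1]
orientation: [-3.142, -0.001, -0.001]
ft_force: [-0.9, 0.2, -0.1]
width: 23.6
grasp_force: 30.0
t: 33.3
ee_pos: [558.4, 15.8, 51.7]
orientation: [-3.142, -0.001, -0.003]
ft_force: [-0.1, -0.7, 7.1]
width: 23.5
grasp_force: 30.0
t: 33.55
ee_pos: [559.8, 15.8, 51.6]
orientation: [-3.141, -0.001, -0.008]
ft_force: [-1.0, 0.6, 17.0]
width: 23.4
grasp_force: 30.0
```

```bash
python3 jog.py '[[0, 0, 0, 0, 0, 0], [0, 0, 0, 0, 0, 0], [0, 0, -30, 0, 0, 0], [0, 0, -40, 0, 0, 0], [0, 0, -40, 0, 0, 0]]' 32
python3 jog.py '[[-24, -30, -4, 0, 0, 0], [-24, -30, -4, 0, 0, 0], [-24, -30, -4, 0, 0, 0], [-24, -30, -4, 0, 0, 0], [-24, -30, -4, 0, 0, 0]]' 50
python3 jog.py '[[-24, -30, 0, 0, 0, 0], [-24, -30, 0, 0, 0, 0], [-24, -30, 0, 0, 0, 0], [-22, -29, 0, 0, 0, 0], [0, 0, 0, 0, 0, -0.119]]'
python3 jog.py '[[0, 0, 0, 0, 0, -0.119], [0, 0, 0, 0, 0, -0.119], [0, 0, 0, 0, 0, -0.119], [0, 0, 0, 0, 0, -0.119], [0, 0, 0, 0, 0, -0.119]]'
python3 jog.py '[[0, 0, 0, 0, 0, -0.119], [0, 0, 0, 0, 0, -0.119], [0, 0, 0, 0, 0, -0.119], [0, 0, 0, 0, 0, -0.119], [0, 0, 0, 0, 0, -0.119]]'
python3 jog.py '[[0, 0, 0, 0, 0, -0.119], [0, 0, 0, 0, 0, -0.119], [0, 0, 0, 0, 0, -0.119], [0, 0, 0, 0, 0, -0.119], [0, 0, 0, 0, 0, -0.119]]'
python3 jog.py '[[0, 0, 0, 0, 0, -0.119], [0, 0, 0, 0, 0, -0.119], [0, 0, 0, 0, 0, -0.119], [0, 0, 0, 0, 0, -0.119], [0, 0, 0, 0, 0, -0.119]]'
python3 jog.py '[[0, 0, 0, 0, 0, -0.119], [0, 0, 0, 0, 0, -0.119], [0, 0, 0, 0, 0, -0.119], [0, 0, 0, 0, 0, 0], [0, 0, 0, 0, 0, 0]]'
python3 - <<'E'
from h import *; import pickle
W=ctrl.get_image('wrist'); save(W,'w12.png'); pickle.dump(W,open('w12.pkl','wb'))
p,a,c=top_find(W,(343,285)); togo((p[0],p[1],30),a+np.pi/2)
E
```

```text
t: 33.97
ee_pos: [556.2, 15.7, 159.1]
orientation: [3.142, 0.001, -0.006]
ft_force: [1.2, -0.2, -0.8]
width: 32.0
grasp_force: 0.0
t: 34.38
ee_pos: [435.9, 166.5, 179.3]
orientation: [-3.142, -0.0, 0.0]
ft_force: [1.0, 0.9, 0.5]
width: 50.2
grasp_force: 0.0
t: 34.8
ee_pos: [340.0, 288.0, 179.1]
orientation: [-3.135, -0.188, 0.001]
ft_force: [-0.1, -1.1, -0.4]
width: 50.0
grasp_force: 0.0
t: 35.22
ee_pos: [343.0, 284.5, 178.9]
orientation: [2.94, 1.108, -0.001]
ft_force: [0.0, 0.7, 0.7]
width: 50.0
grasp_force: 0.0
t: 35.63
ee_pos: [343.1, 284.4, 178.9]
orientation: [2.486, 1.921, -0.001]
ft_force: [-0.3, -0.5, 0.1]
width: 50.1
grasp_force: 0.0
t: 36.05
ee_pos: [343.1, 284.4, 178.9]
orientation: [-1.814, -2.565, 0.001]
ft_force: [-0.1, -0.1, -0.1]
width: 50.0
grasp_force: 0.0
t: 36.47
ee_pos: [343.1, 284.4, 178.9]
orientation: [-0.982, -2.984, 0.001]
ft_force: [-0.4, -1.0, -0.3]
width: 49.9
grasp_force: 0.0
t: 36.88
ee_pos: [343.2, 284.5, 179.0]
orientation: [-0.451, -3.109, 0.0]
ft_force: [-0.5, -0.5, 0.5]
width: 50.0
grasp_force: 0.0
centre [344.4 288.1] L,W [127.9  22.1] long axis -0.295 bbox (274, 121, 27, 142)
t 36.93 tcp [343.2 284.5 179. ] closedir 1.282 q6 -0.62 | delta tool [ -0.1   3.8 149. ] rz 0.006
```

```bash
python3 jog.py '[[0, 3.8, 35, 0, 0, 0], [0, 0, 35, 0, 0, 0], [0, 0, 35, 0, 0, 0], [0, 0, 30, 0, 0, 0], [0, 0, 13, 0, 0, 0]]'
python3 jog.py '[[0, 0, 0, 0, 0, 0], [0, 0, 0, 0, 0, 0], [0, 0, 0, 0, 0, 0], [0, 0, 0, 0, 0, 0], [0, 0, 0, 0, 0, 0]]' 15
python3 jog.py '[[0, 0, -20, 0, 0, 0], [0, 0, -40, 0, 0, -0.1], [0, 0, -40, 0, 0, -0.1], [0, 0, -20, 0, 0, -0.09], [0, 0, 0, 0, 0, 0]]'
python3 jog.py '[[0, 0, 0, 0, 0, 0]]'
python3 -c "
from h import *
togo((588,-129.5,49),-np.pi/2)"
```

```text
t: 37.35
ee_pos: [342.9, 287.1, 28.0]
orientation: [-0.451, -3.106, 0.005]
ft_force: [-0.4, -0.5, 0.0]
width: 49.7
grasp_force: 0.0
t: 37.77
ee_pos: [345.1, 288.8, 32.3]
orientation: [0.446, 3.108, 0.003]
ft_force: [0.5, 0.7, 2.3]
width: 23.8
grasp_force: 30.0
t: 38.18
ee_pos: [346.8, 290.1, 156.1]
orientation: [-0.014, 3.134, 0.009]
ft_force: [0.2, 0.3, -0.7]
width: 23.8
grasp_force: 30.0
t: 38.27
ee_pos: [345.2, 288.9, 152.8]
orientation: [-0.005, 3.138, 0.005]
ft_force: [-1.1, -0.5, -2.0]
width: 23.8
grasp_force: 30.0
t 38.27 tcp [345.2 288.9 152.8] closedir 1.574 q6 -0.90 | delta tool [-241.  -419.5  103.5] rz 0.003
```

```bash
python3 jog.py '[[-18.6, -32.2, 0, 0, 0, 0], [-18.6, -32.2, 0, 0, 0, 0], [-18.6, -32.2, 0, 0, 0, 0], [-18.6, -32.2, 0, 0, 0, 0], [-18.6, -32.2, 0, 0, 0, 0]]'
python3 jog.py '[[-18.6, -32.2, 0, 0, 0, 0], [-18.6, -32.2, 0, 0, 0, 0], [-18.6, -32.2, 0, 0, 0, 0], [-18.6, -32.2, 0, 0, 0, 0], [-18.6, -32.2, 0, 0, 0, 0]]'
python3 jog.py '[[-18.6, -32.2, 0, 0, 0, 0], [-18.6, -32.2, 0, 0, 0, 0], [-18.6, -32.2, 0, 0, 0, 0], [0, 0, 0, 0, 0, 0], [0, 0, 0, 0, 0, 0]]'
python3 jog.py '[[0, 0, 20, 0, 0, 0], [0, 0, 30, 0, 0, 0], [0, 0, 20, 0, 0, 0], [0, 0, 0, 0, 0, 0], [0, 0, 0, 0, 0, 0]]'
python3 - <<'E'
from h import *; import pickle
togo((588,-129.5,49),-np.pi/2)
W=ctrl.get_image('wrist'); save(W,'w13.png')
E
```

```text
t: 38.68
ee_pos: [437.7, 125.9, 149.7]
orientation: [0.005, -3.139, 0.001]
ft_force: [-0.2, -0.0, -1.2]
width: 23.4
grasp_force: 30.0
t: 39.1
ee_pos: [531.5, -34.6, 149.3]
orientation: [0.004, -3.139, -0.001]
ft_force: [1.8, 0.3, -0.6]
width: 23.7
grasp_force: 30.0
t: 39.52
ee_pos: [587.8, -130.5, 149.0]
orientation: [0.001, -3.139, -0.001]
ft_force: [-0.7, 0.3, -1.0]
width: 23.8
grasp_force: 30.0
t: 39.93
ee_pos: [586.3, -127.6, 79.5]
orientation: [0.009, -3.137, -0.002]
ft_force: [-0.1, 0.8, -0.8]
width: 24.1
grasp_force: 30.0
t 39.93 tcp [ 586.3 -127.6   79.5] closedir 1.576 q6 -1.81 | delta tool [-1.8 -1.9 30.5] rz 0.005
```

View pics/w13.png

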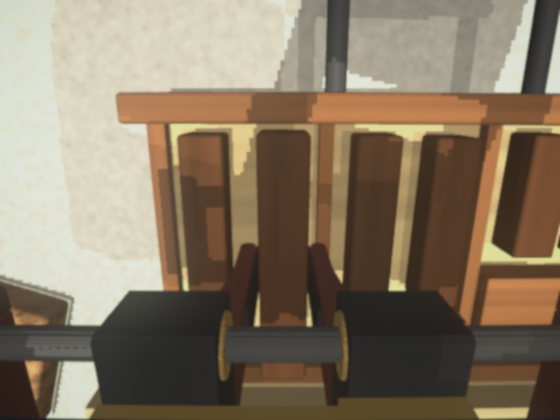

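```bash
python3 jog.py '[[-1.5, -1, 15, 0, 0, 0], [0, 0, 9, 0, 0, 0], [0, 0, 2, 0, 0, 0], [0, 0, 0, 0, 0, 0], [0, 0, 0, 0, 0, 0]]'
python3 jog.py '[[0, 0, 2, 0, 0, 0], [0, 0, 0, 0, 0, 0], [0, 0, 0, 0, 0, 0]]'
python3 -c "
from h import *
togo((588,-129.5,49),-np.pi/2)"
```

```text
t: 40.4
ee_pos: [590.1, -130.0, 55.8]
orientation: [-0.008, 3.141, -0.0]
ft_force: [1.0, -0.1, -1.1]
width: 23.7
grasp_force: 30.0
t: 40.65
ee_pos: [590.0, -130.1, 53.4]
orientation: [-0.008, 3.141, -0.0]
ft_force: [0.0, -0.2, -0.6]
width: 23.6
grasp_force: 30.0
t 40.65 tcp [ 590.  -130.1   53.4] closedir 1.576 q6 -1.81 | delta tool [2.  0.6 4.4] rz 0.005
```

```bash
python3 jog.py '[[0, 0, 2, 0, 0, 0], [0, 0, 1, 0, 0, 0], [0, 0, 0, 0, 0, 0], [0, 0, 0, 0, 0, 0]]'
python3 jog.py '[[0, 0, 1, 0, 0, 0], [0, 0, 0, 0, 0, 0], [0, 0, 0, 0, 0, 0]]'
```

```text
t: 40.98
ee_pos: [590.0, -130.1, 50.4]
orientation: [-0.008, 3.141, -0.0]
ft_force: [-0.0, -0.4, 2.8]
width: 23.7
grasp_force: 30.0
t: 41.23
ee_pos: [590.6, -130.2, 50.3]
orientation: [-0.008, 3.14, -0.0]
ft_force: [-2.7, 0.5, 10.9]
width: 23.8
grasp_force: 30.0
```

```bash
python3 jog.py '[[0, 0, 0, 0, 0, 0], [0, 0, 0, 0, 0, 0], [0, 0, -30, 0, 0, 0], [0, 0, -40, 0, 0, 0], [0, 0, -40, 0, 0, 0]]' 32
python3 jog.py '[[15, 20, -35, 0, 0, 0], [15, 20, -35, 0, 0, 0], [20, 15, -35, 0, 0, 0], [20, 15, -35, 0, 0, 0], [0, 0, 0, 0, 0, 0]]'
python3 jog.py '[[0, 0, 0, 0, 0, 0]]'
python3 - <<'E'
from h import *; import pickle
togo((423,-56,49),-np.pi/2)
W=ctrl.get_image('wrist'); save(W,'w14.png'); pickle.dump(W,open('w14.pkl','wb'))
E
```

```text
t: 41.65
ee_pos: [588.6, -129.8, 158.8]
orientation: [0.008, -3.138, -0.001]
ft_force: [1.4, 0.3, 0.0]
width: 31.5
grasp_force: 0.0
t: 42.07
ee_pos: [521.7, -61.1, 300.8]
orientation: [-0.01, 3.134, -0.001]
ft_force: [0.6, -0.5, 0.4]
width: 31.7
grasp_force: 0.0
t: 42.15
ee_pos: [522.1, -62.2, 296.7]
orientation: [-0.01, 3.137, -0.001]
ft_force: [0.1, 0.4, 0.1]
width: 32.0
grasp_force: 0.0
t 42.15 tcp [522.1 -62.2 296.7] closedir 1.577 q6 -1.72 | delta tool [100.2   7.  247.2] rz 0.006
```

View pics/w14.png

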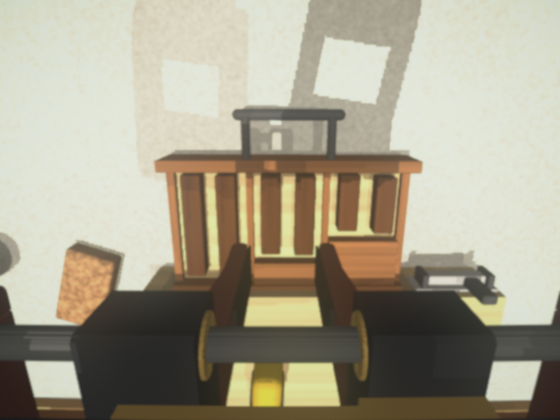

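```bash
python3 jog.py '[[35, 2, 0, 0, 0, 0], [36, 2, 0, 0, 0, 0], [36, 2, 0, 0, 0, 0], [0, 0, 40, 0, 0, 0], [0, 0, 40, 0, 0, 0]]' 40
python3 jog.py '[[0, 0, 40, 0, 0, 0], [0, 0, 40, 0, 0, 0], [0, 0, 40, 0, 0, 0], [0, 0, 30, 0, 0, 0], [0, 0, 11, 0, 0, 0]]'
python3 jog.py '[[0, 0, 0, 0, 0, 0], [0, 0, 0, 0, 0, 0]]'
python3 -c "
from h import *
togo((437.6,-56,55),-np.pi/2)"
```

```text
t: 42.62
ee_pos: [414.8, -57.8, 215.3]
orientation: [-0.007, 3.135, -0.002]
ft_force: [1.0, 0.4, -1.7]
width: 40.5
grasp_force: 0.0
t: 43.03
ee_pos: [411.1, -57.1, 48.4]
orientation: [0.007, -3.132, -0.002]
ft_force: [-1.1, -0.1, 0.6]
width: 39.9
grasp_force: 0.0
t: 43.2
ee_pos: [413.4, -57.3, 51.9]
orientation: [0.007, -3.137, -0.001]
ft_force: [0.1, 0.2, 0.5]
width: 39.4
grasp_force: 0.0
t 43.20 tcp [413.4 -57.3  51.9] closedir 1.575 q6 -1.74 | delta tool [-24.2   1.2  -3.2] rz 0.005
```

```bash
python3 jog.py '[[-12, 0, 0, 0, 0, 0], [-8, 0, 0, 0, 0, 0], [-5, 0, 0, 0, 0, 0], [-8, 0, 0, 0, 0, 0], [-10, 0, 0, 0, 0, 0]]'
python3 jog.py '[[-10, 0, 0, 0, 0, 0], [-10, 0, 0, 0, 0, 0], [-10, 0, 0, 0, 0, 0], [-10, 0, 0, 0, 0, 0], [-10, 0, 0, 0, 0, 0]]'
python3 jog.py '[[-10, 0, 0, 0, 0, 0], [-10, 0, 0, 0, 0, 0], [-10, 0, 0, 0, 0, 0], [-10, 0, 0, 0, 0, 0], [-10, 0, 0, 0, 0, 0]]'
python3 jog.py '[[-10, 0, 0, 0, 0, 0], [-8, 0, 0, 0, 0, 0], [-7, 0, 0, 0, 0, 0], [-5, 0, 0, 0, 0, 0], [-4, 0, 0, 0, 0, 0]]'
python3 jog.py '[[-3, 0, 0, 0, 0, 0], [0, 0, 0, 0, 0, 0], [0, 0, 0, 0, 0, 0]]'
```

```text
t: 43.62
ee_pos: [457.6, -56.9, 54.3]
orientation: [0.008, -3.141, -0.0]
ft_force: [-3.8, -1.3, 2.0]
width: 39.9
grasp_force: 1.9
t: 44.03
ee_pos: [508.8, -56.6, 53.8]
orientation: [-0.008, 3.141, 0.0]
ft_force: [-2.9, -0.2, 3.3]
width: 39.9
grasp_force: 1.8
t: 44.45
ee_pos: [558.6, -56.4, 53.7]
orientation: [0.008, -3.141, -0.0]
ft_force: [-4.0, 0.0, 3.0]
width: 40.4
grasp_force: 1.8
t: 44.87
ee_pos: [592.3, -56.3, 53.7]
orientation: [-0.008, 3.141, -0.0]
ft_force: [-3.2, -1.0, 1.9]
width: 40.0
grasp_force: 1.6
t: 45.12
ee_pos: [595.3, -56.2, 53.8]
orientation: [-0.008, 3.14, -0.0]
ft_force: [0.7, -0.8, -0.7]
width: 40.1
grasp_force: 0.0
```

```bash
python3 jog.py '[[-3, 0, 0, 0, 0, 0], [-3, 0, 0, 0, 0, 0], [0, 0, 0, 0, 0, 0]]'
python3 jog.py '[[-2, 0, 0, 0, 0, 0], [0, 0, 0, 0, 0, 0], [0, 0, 0, 0, 0, 0]]'
```

```text
t: 45.37
ee_pos: [595.8, -56.0, 53.2]
orientation: [0.008, -3.131, -0.001]
ft_force: [-15.3, -1.7, 11.4]
width: 39.8
grasp_force: 7.7
t: 45.62
ee_pos: [596.0, -56.0, 53.1]
orientation: [0.008, -3.128, -0.001]
ft_force: [-21.2, -1.0, 16.2]
width: 40.3
grasp_force: 10.5
```

```bash
python3 jog.py '[[8, 0, 0, 0, 0, 0], [8, 0, 0, 0, 0, 0], [0, 0, -40, 0, 0, 0], [0, 0, -40, 0, 0, 0], [0, 0, -20, 0, 0, 0]]'
python3 jog.py '[[-10, 37, 0, 0, 0, 0], [-10, 37, 0, 0, 0, 0], [-10, 37, 0, 0, 0, 0], [-10, 37, 0, 0, 0, 0], [-10, 37, 0, 0, 0, 0]]'
python3 jog.py '[[-10, 37, 0, 0, 0, 0], [-5, 5, 0, 0, 0, 0], [0, 0, 0, 0, 0, 0], [0, 0, 0, 0, 0, 0]]'
python3 - <<'E'
from h import *; import pickle
T0,S0=pickle.load(open('ts.pkl','rb'))
T=ctrl.get_image('top');S=ctrl.get_image('scene'); pickle.dump((T,S),open('ts2.pkl','wb'))
g=lambda d,b:cv2.cvtColor(d["img"],cv2.COLOR_RGB2GRAY)[b[1]:b[3],b[0]:b[2]].astype(np.float32)
for n,A,B,X in(("top",T0,T,(609,-56,52)),("scene",S0,S,(609,-56,52))):
    c=proj(A,[X])[0].astype(int); b=(c[0]-16,c[1]-16,c[0]+16,c[1]+16)
    j=proj(A,[X,(X[0]-10,X[1],X[2])]); 
    a0,a1=g(A,b),g(B,b)
    # shift of the handle by template match of a subcrop
    r=cv2.matchTemplate(a1,a0[8:-8,8:-8],cv2.TM_CCOEFF_NORMED); _,v,_,l=cv2.minMaxLoc(r)
    print(n,c,"match",v,l,"(8,8 = no move)",cv2.phaseCorrelate(a0,a1,cv2.createHanningWindow((32,32),cv2.CV_32F)),"10mm out =",j[1]-j[0])
togo((650,167,107),np.pi/2)
E
```

```text
t: 46.03
ee_pos: [588.5, -56.5, 157.5]
orientation: [-0.008, 3.136, -0.001]
ft_force: [1.0, 0.1, 0.1]
width: 40.0
grasp_force: 0.0
t: 46.45
ee_pos: [636.3, 130.8, 154.1]
orientation: [-0.008, 3.14, 0.001]
ft_force: [0.2, -0.3, -0.5]
width: 40.2
grasp_force: 0.0
t: 46.78
ee_pos: [650.3, 170.9, 153.4]
orientation: [0.01, -3.142, 0.001]
ft_force: [-0.5, -0.3, -0.4]
width: 39.8
grasp_force: 0.0
top [312 199] match 0.9977477788925171 (8, 8) (8,8 = no move) ((0.30442435788793354, 0.07174621309994755), 0.9145977851003408) 10mm out = [-0.1  3.4]
scene [282 237] match 0.9882800579071045 (8, 8) (8,8 = no move) ((-0.2078444149760692, 0.08340205347062657), 0.9639458507299423) 10mm out = [-2.8 -1.6]
t 46.88 tcp [650.  169.6 153.5] closedir 1.575 q6 -1.34 | delta tool [-0.  -2.6 46.5] rz 0.004
```

```bash
python3 jog.py '[[0, -2.6, 20, 0, 0, 0], [0, 0, 20, 0, 0, 0], [0, 0, 6, 0, 0, 0], [0, 0, 0, 0, 0, 0], [0, 0, 0, 0, 0, 0]]'
python3 jog.py '[[0, 0, 0, 0, 0, 0], [0, 0, 0, 0, 0, 0], [0, 0, 0, 0, 0, 0], [0, 0, 0, 0, 0, 0]]' 10
python3 jog.py '[[0, -8, 0, 0, 0, 0], [0, -8, 0, 0, 0, 0], [0, -8, 0, 0, 0, 0], [0, -8, 0, 0, 0, 0], [0, -5, 0, 0, 0, 0]]'
python3 jog.py '[[0, -3, 0, 0, 0, 0], [0, 0, 0, 0, 0, 0], [0, 0, 0, 0, 0, 0]]'
```

```text
t: 47.3
ee_pos: [650.5, 167.4, 107.9]
orientation: [0.006, -3.141, 0.0]
ft_force: [0.6, 0.6, 1.1]
width: 40.2
grasp_force: 0.0
t: 47.63
ee_pos: [651.0, 166.4, 108.7]
orientation: [-0.011, 3.14, -0.006]
ft_force: [0.6, -11.6, 7.6]
width: 17.6
grasp_force: 30.0
t: 48.05
ee_pos: [651.2, 130.9, 108.8]
orientation: [-0.008, 3.14, 0.001]
ft_force: [-1.7, 2.3, 6.3]
width: 17.4
grasp_force: 30.0
t: 48.3
ee_pos: [651.2, 127.6, 108.7]
orientation: [-0.008, 3.14, -0.0]
ft_force: [-0.2, -2.0, 6.1]
width: 17.2
grasp_force: 30.0
```

```bash
python3 jog.py '[[0, -2, 0, 0, 0, 0], [0, 0, 0, 0, 0, 0], [0, 0, 0, 0, 0, 0]]'
python3 jog.py '[[0, -2, 0, 0, 0, 0], [0, 0, 0, 0, 0, 0], [0, 0, 0, 0, 0, 0]]'
```

```text
t: 48.55
ee_pos: [651.2, 126.0, 108.7]
orientation: [-0.008, 3.14, 0.001]
ft_force: [-0.3, 0.3, 6.4]
width: 17.6
grasp_force: 30.0
t: 48.8
ee_pos: [651.3, 125.7, 108.8]
orientation: [-0.007, 3.14, 0.004]
ft_force: [-1.3, 7.3, 5.9]
width: 17.9
grasp_force: 30.0
```

```bash
python3 jog.py '[[0, -2, 0, 0, 0, 0], [0, 0, 0, 0, 0, 0], [0, 0, 0, 0, 0, 0]]'
python3 jog.py '[[0, 0, 0, 0, 0, 0], [0, 0, 0, 0, 0, 0], [0, 0, -20, 0, 0, 0], [0, 0, -40, 0, 0, 0], [0, 0, -40, 0, 0, 0]]' 30
python3 jog.py '[[20, 0, -40, 0, 0, 0], [30, 0, -20, 0, 0, 0], [40, 0, 0, 0, 0, 0], [40, 0, 0, 0, 0, 0], [0, 0, 0, 0, 0, 0]]'
python3 - <<'E'
from h import *; import pickle
W=ctrl.get_image('wrist'); save(W,'w15.png'); pickle.dump(W,open('w15.pkl','wb'))
g=cv2.cvtColor(W["img"],cv2.COLOR_RGB2GRAY)
T0,S0=pickle.load(open('ts.pkl','rb')); T=ctrl.get_image('top');S=ctrl.get_image('scene')
for n,A,B in(("top",T0,T),("scene",S0,S)):
  for X in((609,-56,52),(650,110,70)):
    G=lambda d:cv2.cvtColor(d["img"],cv2.COLOR_RGB2GRAY).astype(np.float32)
    c=proj(A,[X])[0]; a0=cv2.getRectSubPix(G(A),(32,32),tuple(map(float,c)));a1=cv2.getRectSubPix(G(B),(32,32),tuple(map(float,c)))
    print(n,X,cv2.phaseCorrelate(a0,a1,cv2.createHanningWindow((32,32),cv2.CV_32F)), proj(A,[X,(X[0],X[1]+10,X[2])])[1]-c)
# bar end along y at z 59 (bright against dark front) : profile
ys=np.arange(55,90,1.); u=proj(W,[(651,y,59) for y in ys]); print(proj(W,[(651,126,105)]))
print([int(g[int(round(v)),int(round(x))]) if 0<=v<420 and 0<=x<560 else -1 for x,v in u])
E
```

```text
t: 49.05
ee_pos: [651.3, 125.5, 108.8]
orientation: [-0.007, 3.14, 0.008]
ft_force: [-0.9, 14.8, 4.4]
width: 17.4
grasp_force: 30.0
t: 49.47
ee_pos: [649.2, 121.4, 206.8]
orientation: [0.008, -3.137, 0.002]
ft_force: [0.9, -1.2, 0.3]
width: 30.3
grasp_force: 0.0
t: 49.88
ee_pos: [514.1, 120.4, 263.7]
orientation: [0.009, -3.134, 0.002]
ft_force: [-0.2, -0.1, -1.1]
width: 30.0
grasp_force: 0.0
top (609, -56, 52) ((-0.027258980947838296, -0.0383913677188481), 0.9756978782825172) [-3.5 -0.2]
top (650, 110, 70) ((0.13620008177601228, -3.6057625493366174), 0.18822562228888273) [-3.6 -0.2]
scene (609, -56, 52) ((-0.13377474581583826, -0.2160965917654103), 1.0326818502508104) [ 2.  -2.2]
scene (650, 110, 70) ((-0.28533556516970293, -0.025957424654510675), 1.1183244506828487) [ 1.7 -2. ]
[[287.3 328.4]]
[49, 48, 50, 50, 50, 49, 49, 48, 49, 49, 50, 49, 49, 47, 45, 43, 42, 43, 43, 42, 41, 41, 41, 41, 41, 42, 42, 55, 96, 142, 142, 169, 179, 180, 180]
```

```bash
python3 -c "
from workcell import ctrl
print(ctrl.close_job())"
```

```text
the job is handed in; nothing more can be done
None
```

All six spacers are lying flat, each in the row of its length; the drawer is pushed home and the bolt is slid fully across, both to their stops. The job is handed in at about 50 s; no verdict was returned.

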